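# Turn the slide carrier over under the drying lamp

### The arm

A 7-joint arm with a two-finger parallel gripper is mounted at the origin on the work surface. World frame = base frame: x ahead of the robot, y to its left, z up, the work surface at z = 0. Lengths are in m, angles in rad, forces in N, time in s.
With the tool pointing down it reaches from about 0.4 to 0.85 m from the base axis. Payload 10.4 kg.
Tool frame: the origin (TCP) lies on the front face of the gripper's body, between the roots of the fingers; the fingertips stand 70 mm ahead of it and the grasp point (between the pads) lies 51 mm ahead of it (grasp_offset is the distance from the TCP to the grasp point, in m); z points along the fingers, y is the direction in which the jaws open and shut (so a half turn about z gives the same grasp; the last joint's range is limited). The gripper opens to 87 mm and grips with 3 to 60 N. Pads are 19 mm wide; open, the fingers measure 117 mm over their backs; the gripper's body (75 mm by 190 mm) begins 51 mm behind the grasp point.
Start: joints at [-1.13, 0.332, -0.065, 1.46, 0.022, 1.35, -0.088], TCP at [0.28, 0.559, 0.292] pointing down, gripper open.
Joint ranges: [-2.6, 2.6], [-0.5, 2.12], [-1.47, 1.34], [0.16, 2.42], [-1.27, 4.41], [0.06, 2.06], [-2.6, 2.6]. Speed limits (rad/s): [2.22, 2.22, 2.79, 2.79, 3.14, 3.14, 3.14].

### API

Orientations are given as a unit quaternion [x, y, z, w].
In Python, from bench import * gives the robot as it stands. The module is installed in compiled form; this text tells all that it offers.
- The arm moves only by the tool arm_command, never from a script. Its argument "commands" is a list of rows, each a list of 3 entries, a list of its own where there are three numbers: the opening in per cent of the stroke, from 0 (shut) to 100 (fully open), then the shift along the tool's x, y, z in m, then the turn, a rotation vector about the tool's x, y, z in rad. A call has exactly 10 rows; each row is the pose to reach, as a shift and turn from the pose commanded when the call began, along the tool's axes at that moment; what a row does not reach only later rows make up. A row lasts 1/12 s, in which the tool goes at most 41.7 mm and 7.16 degrees, less where a joint would pass 70% of its speed; a pose out of reach is approached as far as the arm can. A call with a gripper value outside its range is refused whole. The fingers move at their own pace and stop on an object; "squeeze" is the grip in N (left out, the last holds). Time passes only in rows, so rows that repeat a pose let the fingers close, or fill a call up. It gives the time, the measured TCP pose, the force and the opening at its end, in the units of the state.
- read_state(): the state, without advancing time (a new reading comes with each control period).
- camera(name): name is "side" or "top"; returns a dict with "pixels" (420x560x3 uint8, red, green, blue), "fx", "fy", "cx", "cy" (pixels), "rvec" (rotation vector, rad) and "tvec" (3), from world to camera coordinates, as OpenCV has them. Camera axes: x right, y down, z forward; pixel columns grow to the right and rows downward; lengths in m; the calibration is good to about 2 mm. A picture is of the moment at which its call begins. There is no depth.
- close_job(): hands the job in, once; it reports no verdict.
The state is a dict: "time": time; "joint_positions": joint angles; "joint_vel": joint speeds; "joint_torque": joint torques, N m; "ee_pos": TCP position; "eef_rot": TCP orientation; "ft_force": force on the tool from outside, world axes, zero at the start; "torque": the same for the moment, N m; "width": finger opening in m.
Only numpy, scipy, OpenCV 4.12 (cv2) and the standard library are available. Lean on these libraries where they do the work, as an engineer would, in place of code of your own. Each camera call takes 0.05 s, during which the arm holds its last target.

### The job

Turn the slide carrier over at the drying station: first draw the red-knobbed stop pin out of the far bay and park it upright in the slot of the yellow bracket, its flange down on the bracket. Then pick up the lifter, slide its blade under the carrier's overhanging front edge, tilt the lifter tip-up by more than 20 degrees and tip the carrier over the step, so that it lies flat in the far bay with its blue face up, and lay the lifter back on its rest the way it lay. Never touch the carrier with the gripper, never knock the lamp or the station, and leave the other things where they stand.

Things in the scene. Friction and masses are not known exactly. Their poses are not given: they have to be found in the camera images.
- station: Fixed drying station; origin on the table under the step between its two bays; x points away from the robot, z up. Near bay: grey shelf, x -50 to 0 mm, top 55 mm high, free space in front of it. Far bay: aluminium, x 0 to 110, top 60 mm high, so a 5 mm step up at x = 0. Both y -70 to 70. A lip 75 mm high ends the far bay at x = 112.
- lamp (a point): Middle of the lower front edge of the station's white drying lamp, 168 mm above the table, station's axes. The lamp spans 95 mm in x from here, y -65 to 65, z 0 to 32 mm; its post is 75 mm behind. The edge is only 20 mm beyond the pin's axis, so an upright gripper hits it: lean the tool some 35 degrees, fingers pointing away from the robot, gripper body back along -x.
- far_bay (a point): Point on the far bay's top, 40 mm beyond the step, where the carrier's middle should about come to lie; axes as the station's.
- carrier_mid (a point): Centre of the slide carrier, a rigid plate 80 (x) by 110 (y) by 10 mm, 120 g; its z comes out of the white face (up at first), the other face is blue. It lies on the near bay, far edge within 5 mm of the step, front edge overhanging the shelf by some 33 mm. Raise its front edge and the far edge bears on the step; past upright (about 100 degrees) it falls over into the far bay.
- pin_knob (a point): Stop pin, loose, 70 g: point on its upright axis (z), in the red knob, 30 mm above its flange's underside. From that underside: steel flange 30 mm across up to 6 mm, knob 18 mm across from 6 to 50 mm; steel shank 12 mm across, 35 mm down. It starts in a 14.5 mm bore in the far bay, 70 mm beyond the step, flange on the bay.
- pin_flange (a point): Stop pin: centre of the underside of its flange, 30 mm below pin_knob.
- notch (a point): Where the pin's flange centre belongs, level with the top (70 mm above the table) of the fixed yellow bracket, left or right of the station. Bracket 50 (x) by 46 mm (y), x away from the robot. Its slot is 17 mm wide, full height, open above and at the front (-x), 30 mm long; this point is 8.5 mm before its end, 21.5 mm behind the front face.
- lifter_grip (a point): Lifter, loose, 100 g, 190 mm long; this point is on the black handle's centre line; x points to the blade tip, z up. Handle 16 mm wide (y), x -60 to 30, z -10 to 10 mm; a sloping neck; steel blade 45 mm wide, x 45 to 130, z -38 to -35. At first it lies level on its rest, blade on the table, this point 38 mm up; the rest holds x -55 to -25, grip ahead of that.
- lifter_tip (a point): Middle of the lifter's blade tip, on the blade's top: 130 mm ahead of and 35 mm below lifter_grip; same axes.
- rest_grip (a point): Where lifter_grip lies when the lifter is on its rest, same axes, 38 mm above the table. The fixed white rest is a saddle 28 mm high, x -55 to -25 mm, with two cheeks 36 mm apart and 43 mm high either side of the handle; the blade lies on the table, on a grey patch.
- jar_s (a point): Small jar, 36 mm across, 45 mm high, loose beside the station: leave it. Point at its middle.
- beaker_s (a point): Small glass beaker, 44 mm across, 50 mm high, loose beside the station: leave it. Point at its middle.
- bottle_red_s (a point): Amber bottle with red cap, 72 mm across, 190 mm high: leave it. Point at its middle.
- bottle_green_s (a point): Amber bottle with green cap, 72 mm across, 190 mm high: leave it. Point at its middle.
- dish_s (a point): White dish, 90 mm across, 30 mm high: leave it. Point at its middle.
- can_s (a point): Metal can, 60 mm across, 90 mm high: leave it. Point at its middle.
- timer: Fixed white timer box 50 x 46 x 45 mm on the side of the station opposite the bracket; origin under its centre.
- vialrack: Fixed blue rack with vials, 150 x 60 mm, 62 mm high, on the other side of the table from the lifter's rest; origin under its centre.

How it is judged:
On the way, in this order (a step that is already met when the one before it is completed fails the run):
1. the stop pin is parked upright in the slot of the yellow bracket, flange down (horizontal distance between pin_flange and notch below 0.01 m and z of pin_flange in the frame of notch between -0.004 and 0.004 m and angle between pin_flange's own z axis and vertical below 0.15 rad), for 0.2 s.
2. the lifter, tilted more than 17 degrees, has the carrier tipped up by more than 30 degrees (angle between carrier_mid's own z axis and vertical above 0.52 rad and angle between lifter_grip's own z axis and vertical above 0.3 rad and contact force between lifter and carrier above 0.05 N), for 0.05 s.
At the end, for the whole second after the job is handed in: Pin upright in the slot, flange within 10 mm of its point and 4 mm in height. Carrier flat (0.1 rad), blue face up, centre within 30 mm of the far-bay point each way. Lifter on its rest within 25 mm, 0.25 rad along it, level within 0.1 rad. All at rest (all of step 1 and angle between carrier_mid's own z axis and vertical above 3.04 rad and x of carrier_mid in the frame of far_bay between -0.03 and 0.03 m and y of carrier_mid in the frame of far_bay between -0.03 and 0.03 m and z of carrier_mid in the frame of far_bay between 0 and 0.009 m and linear speed of each of carrier, lifter below 0.02 m/s and distance between lifter_grip and rest_grip below 0.025 m and angle between the x axis of lifter_grip and the x axis of rest_grip, either way round below 0.25 rad and angle between lifter_grip's own z axis and vertical below 0.1 rad); the robot touches nothing.
It fails at once if the gripper or arm touches the carrier (contact force between any of the fingers, the arm and carrier above 0.3 N).
It fails at once if the lamp or station is knocked hard by the robot (contact force between any of the arm, the fingers and station above 8 N).
It fails at once if a bystander is moved by more than 20 mm (distance of any of jar_s, beaker_s, bottle_red_s, bottle_green_s, dish_s, can_s from where it was at the start of the episode above 0.02 m).
It also fails if it takes over 61 s, if anything falls off the work surface, if the arm or the gripper's body presses on something with over 40 N, if the wrist force passes 120 N, or if a joint passes its speed limit or range.

## Working session

There is one attempt and no reset: what is moved stays moved. The work goes in short steps, Python scripts to look and compute and a tool call to move; the robot and the scene stay as the last step left them, time stands still between calls to the robot, and variables do not carry over. Pictures are saved under pics/ and viewed, and the job is handed in when it is done.

Besides the shell and the picture viewer there is one more tool, called after "Emit:" as a command line: name --argument value ..., lists and objects as JSON in quotes. arm_command: Moves the arm, as the interface text tells. Its arguments: {"type":"object","properties":{"commands":{"type":"array","items":{"type":"array"}},"squeeze":{"type":"number"}},"required":["commands"]}

```bash
mkdir -p pics; cat > h.py <<'E'
import numpy as np,cv2
from scipy.spatial.transform import Rotation as R
from bench import *
def snap(n,f):
    c=camera(n); cv2.imwrite('pics/'+f,c['pixels'][:,:,::-1]); np.save('pics/'+f[:-4]+'.npy',c,allow_pickle=True); return c
def ray(c,u,v):
    Rm=R.from_rotvec(np.array(c['rvec']).ravel()).as_matrix(); t=np.array(c['tvec']).ravel()
    d=Rm.T@np.array([(u-c['cx'])/c['fx'],(v-c['cy'])/c['fy'],1]); return -Rm.T@t,d
def onz(c,u,v,z):
    o,d=ray(c,u,v); return o+d*(z-o[2])/d[2]
def proj(c,p):
    Rm=R.from_rotvec(np.array(c['rvec']).ravel()).as_matrix(); q=Rm@np.array(p)+np.array(c['tvec']).ravel()
    return np.array([c['fx']*q[0]/q[2]+c['cx'],c['fy']*q[1]/q[2]+c['cy']])
def load(f): return np.load('pics/'+f+'.npy',allow_pickle=True).item()
def tri(c1,p1,c2,p2):
    o1,d1=ray(c1,*p1);o2,d2=ray(c2,*p2)
    A=np.stack([d1,-d2],1); s=np.linalg.lstsq(A,o2-o1,rcond=None)[0]
    a=o1+s[0]*d1;b=o2+s[1]*d2
    return (a+b)/2,np.linalg.norm(a-b)
E
python3 - <<'E'
from h import *
for n in('top','side'):
    c=snap(n,n+'0.png'); print(n,c['fx'],c['cx'],c['cy'],ray(c,280,210))
s=read_state(); print(s); print(R.from_quat(s['eef_rot']).as_matrix())
E
```

```text
top 501.84493144533707 269.48505022644883 203.60486987793084 (array([ 0.40428217, -0.00686583,  1.38846802]), array([ 0.12717033, -0.01184172, -0.99211334]))
side 397.5835775137338 274.9146009222175 211.40126889829526 (array([0.3754092 , 0.79345179, 0.68886973]), array([ 0.20514896, -0.78541645, -0.58413263]))
{'time': 0.1, 'joint_positions': array([-1.12960121,  0.33281399, -0.06472856,  1.46084415,  0.02160424,
        1.34986318, -0.08852174]), 'joint_vel': array([-0.00098462, -0.00174314, -0.00042457, -0.00153509, -0.00112492,
        0.0008157 , -0.00054434]), 'joint_torque': array([ 1.42558896e-03, -6.24541640e+01,  2.45430594e-02, -3.90715134e+01,
       -6.15013763e-02,  3.65304819e-02,  1.36991403e-04]), 'ee_pos': array([0.27946685, 0.55876564, 0.29153648]), 'eef_rot': array([ 2.29812428e-01,  9.73234744e-01, -6.05066089e-04, -1.18003586e-04]), 'ft_force': array([ 0.09009861,  0.51233757, -0.22397826]), 'torque': array([ 0.02072956, -0.04566213,  0.03214327]), 'width': 0.08726857777789168}
[[-8.94372468e-01  4.47322737e-01 -5.07793795e-04]
 [ 4.47323023e-01  8.94371763e-01 -1.12350530e-03]
 [-4.84130346e-05 -1.23198006e-03 -9.99999240e-01]]
```

View pics/top0.png

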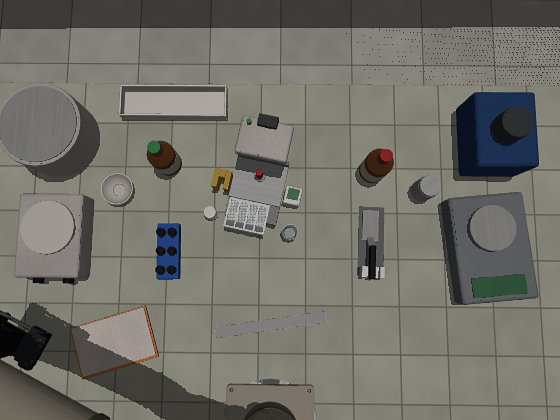

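View pics/side0.png

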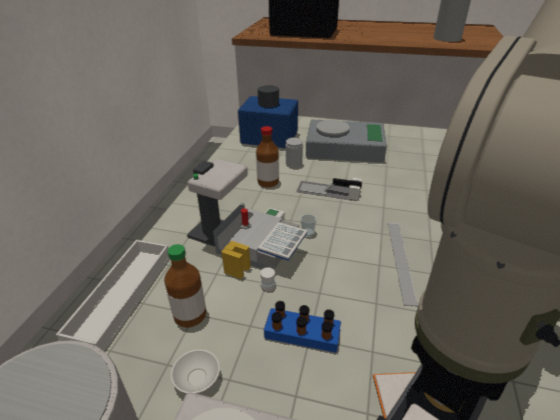

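The top view has +x up and +y left. The station is near (258,185), the bracket at (222,180), the lifter at (371,243) and the pin knob at (259,173). Next I'll zoom in on these.

```bash
python3 - <<'E'
import cv2
a=cv2.imread('pics/top0.png')
cv2.imwrite('pics/t0a.png',cv2.resize(a[105:245,190:320],None,fx=5,fy=4.28*5/4.28,interpolation=cv2.INTER_CUBIC)[:600*2])
cv2.imwrite('pics/t0a.png',cv2.resize(a[105:245,190:320],(520,560),interpolation=cv2.INTER_CUBIC))
cv2.imwrite('pics/t0b.png',cv2.resize(a[195:290,335:405],(420,570),interpolation=cv2.INTER_CUBIC))
b=cv2.imread('pics/side0.png')
cv2.imwrite('pics/s0a.png',cv2.resize(b[155:295,180:320],(560,560),interpolation=cv2.INTER_CUBIC))
E
```

```text
(no output)
```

View pics/t0a.png

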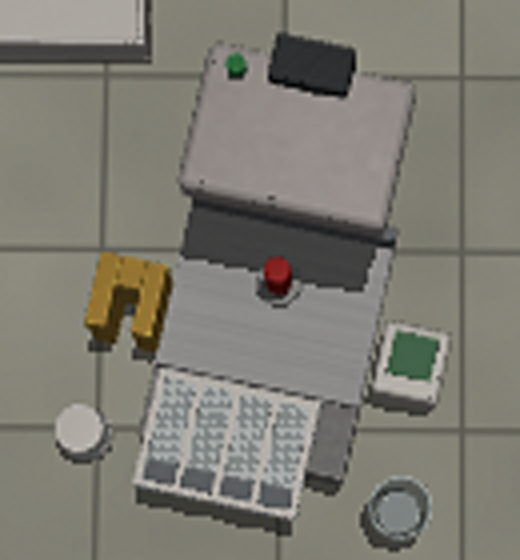

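View pics/t0b.png

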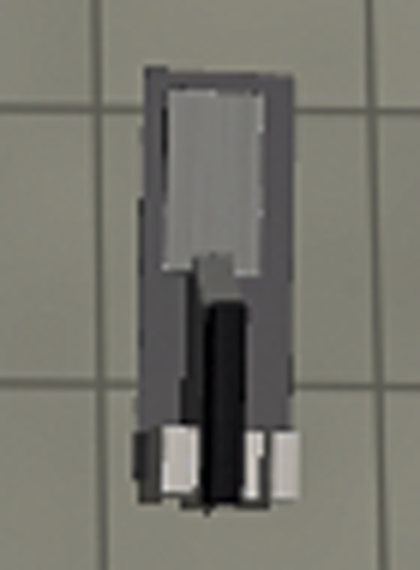

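View pics/s0a.png

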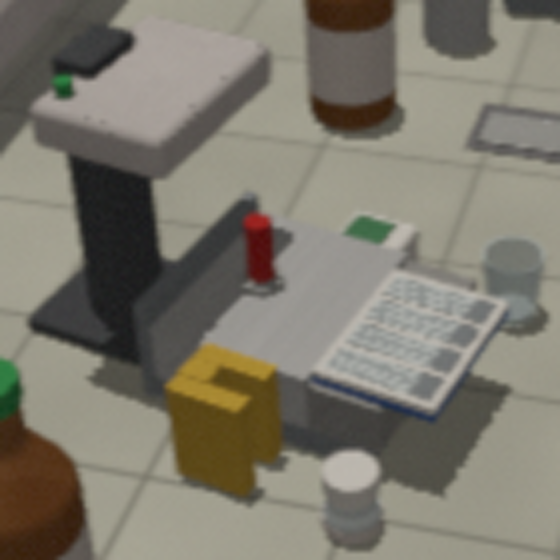

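```bash
python3 - <<'E'
from h import *
c=load('top0');s=load('side0')
P=lambda u,v,z:onz(c,190+u/4,105+v/4,z)
pts=dict(carTL=(160,367,.065),carTR=(320,402,.065),carFR=(297,507,.065),carFL=(137,482,.065),
 bayL=(157,364,.060),bayR=(366,405,.060),lipL=(187,203,.075),lipR=(396,240,.075),
 lampFL=(182,190,.168),lampFR=(386,228,.168),nearR=(340,490,.055),
 brFL=(88,322,.07),brBL=(103,253,.07),brBR=(170,265,.07),brFR=(155,340,.07),slotR=(133,325,.07),slotL=(107,318,.07),slotB=(128,290,.07))
for k,v in pts.items(): print(k,P(*v).round(4))
h=cv2.cvtColor(c['pixels'],cv2.COLOR_RGB2HSV)
hs=cv2.cvtColor(s['pixels'],cv2.COLOR_RGB2HSV)
def mask(h,lo,hi,box):
    m=cv2.inRange(h,lo,hi); z=np.zeros_like(m); x0,y0,x1,y1=box; z[y0:y1,x0:x1]=m[y0:y1,x0:x1]; return z
for hh,box in((h,(245,160,275,190)),(hs,(235,200,255,230))):
    m=mask(hh,(0,150,60),(8,255,255),box)|mask(hh,(172,150,60),(180,255,255),box); ys,xs=np.nonzero(m); print('red',len(xs),xs.mean(),ys.mean(),xs.min(),xs.max(),ys.min(),ys.max())
m=mask(h,(15,120,60),(32,255,255),(205,160,240,200)); ys,xs=np.nonzero(m);print('yel',len(xs),cv2.minAreaRect(np.stack([xs,ys],1).astype(np.float32)))
m=mask(h,(0,0,0),(180,255,28),(360,240,385,285));ys,xs=np.nonzero(m);r=cv2.minAreaRect(np.stack([xs,ys],1).astype(np.float32));print('handle',len(xs),r,cv2.boxPoints(r))
Q=lambda u,v,z:onz(c,335+u/6,195+v/6,z)
for k,v in dict(tipL=(166,90,.003),tipR=(262,93,.003),blBL=(162,270,.003),blBR=(260,275,.003),hFL=(207,303,.048),hFR=(246,303,.048),hBL=(205,500,.048),hBR=(240,500,.048),cheekL=(163,427,.043),cheekLi=(197,429,.043),cheekRi=(245,430,.043),cheekRo=(267,432,.043),rR=(299,432,0.0),cheekLb=(163,492,.043)).items(): print(k,Q(*v).round(4))
E
```

```text
carTL [0.6085 0.1111 0.065 ]
carTR [0.5858 0.004  0.065 ]
carFR [0.5156 0.0186 0.065 ]
carFL [0.5313 0.1247 0.065 ]
bayL [0.6113 0.1136 0.06  ]
bayR [ 0.5847 -0.0267  0.06  ]
lipL [0.7183 0.0943 0.075 ]
lipR [ 0.694  -0.0458  0.075 ]
lampFL [0.7043 0.0904 0.168 ]
lampFR [ 0.6811 -0.0368  0.168 ]
nearR [ 0.5281 -0.0098  0.055 ]
brFL [0.6377 0.1593 0.07  ]
brBL [0.6847 0.1504 0.07  ]
brBR [0.6769 0.1053 0.07  ]
brFR [0.6259 0.1143 0.07  ]
slotR [0.6359 0.1292 0.07  ]
slotL [0.6405 0.1467 0.07  ]
slotB [0.6596 0.1331 0.07  ]
red 36 258.8611111111111 172.16666666666666 256 262 169 175
red 92 244.3695652173913 216.47826086956522 241 247 209 224
yel 302 ((221.7977294921875, 179.87640380859375), (19.188013076782227, 21.736421585083008), 12.994616508483887)
handle 207 ((370.0, 262.0), (32.0, 10.0), 90.0) [[365. 246.]
 [375. 246.]
 [375. 278.]
 [365. 278.]]
tipL [ 0.5838 -0.2531  0.003 ]
tipR [ 0.5828 -0.2975  0.003 ]
blBL [ 0.5004 -0.2499  0.003 ]
blBR [ 0.4985 -0.2948  0.003 ]
hFL [ 0.4828 -0.2617  0.048 ]
hFR [ 0.483 -0.279  0.048]
hBL [ 0.3964 -0.2592  0.048 ]
hBR [ 0.3965 -0.2746  0.048 ]
cheekL [ 0.4281 -0.2422  0.043 ]
cheekLi [ 0.4274 -0.2572  0.043 ]
cheekRi [ 0.4272 -0.2784  0.043 ]
cheekRo [ 0.4264 -0.2881  0.043 ]
rR [ 0.4272 -0.3117  0.    ]
cheekLb [ 0.3996 -0.2417  0.043 ]
```

```bash
python3 - <<'E'
import cv2,numpy as np
a=cv2.imread('pics/top0.png')[164:198,208:238]
b=cv2.imread('pics/side0.png')[238:282,218:256]
c=cv2.imread('pics/top0.png')[155:185,245:275]
f=lambda i:cv2.convertScaleAbs(cv2.resize(i,None,fx=12,fy=12,interpolation=cv2.INTER_NEAREST),alpha=1.3)
A,B=f(a),f(b); W=np.zeros((530,820,3),np.uint8)
W[:A.shape[0],:A.shape[1]]=A; W[:B.shape[0],360:360+B.shape[1]]=B
cv2.imwrite('pics/br.png',W[:, :800]); cv2.imwrite('pics/pin.png',f(c))
E
```

```text
(no output)
```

View pics/br.png

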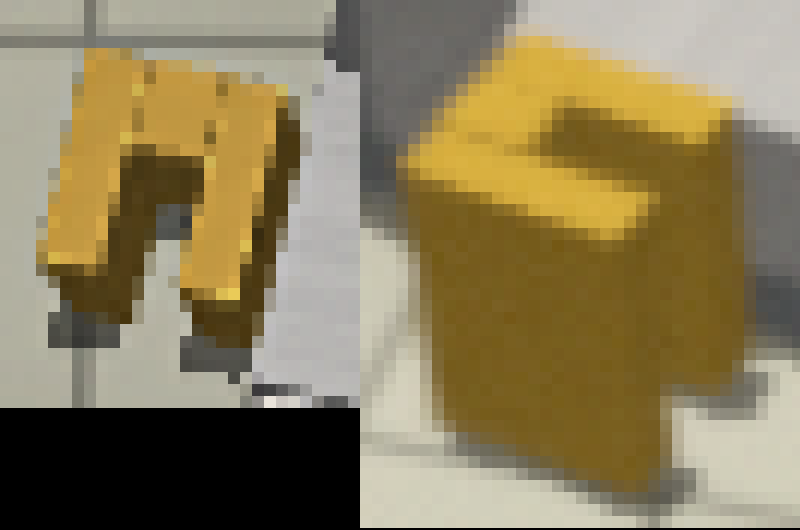

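View pics/pin.png

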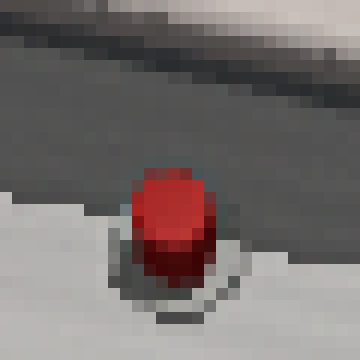

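```bash
python3 - <<'E'
from h import *
c=load('top0');s=load('side0')
T=lambda u,v:(208+u/12-.5,164+v/12-.5)
S=lambda u,v:(218+(u-360)/12-.5,238+v/12-.5)
for n,t,ss in(('BL',(83,48),(405,160)),('BR',(290,93),(525,35)),('FR',(240,302),(735,100)),('FL',(38,270),(610,240))):
    print(n,onz(c,*T(*t),.07).round(4),onz(s,*S(*ss),.07).round(4),tri(c,T(*t),s,S(*ss)))
for k,t in dict(sFL=(108,276),sFR=(182,290),sBL=(122,150),sBR=(207,162)).items(): print(k,onz(c,*T(*t),.07).round(4))
K=lambda u,v:(245+u/12-.5,155+v/12-.5)
print('knobtop',onz(c,*K(174,206),.11)); print('flange',onz(c,*K(178,258),.066))
print('knob mask tri',tri(c,(258.9,172.2),s,(244.4,216.5)))
# side knob
m=s['pixels'][195:240,230:262]; cv2.imwrite('pics/pins.png',cv2.resize(m[:,:,::-1],None,fx=12,fy=12,interpolation=cv2.INTER_NEAREST))
m=c['pixels'][195:242,220:285]; cv2.imwrite('pics/car.png',cv2.resize(m[:,:,::-1],None,fx=12,fy=12,interpolation=cv2.INTER_NEAREST))
E
```

```text
BL [0.6868 0.1541 0.07  ] [0.686  0.1523 0.07  ] (array([0.68591103, 0.15374883, 0.07142582]), np.float64(0.0010882985466237698))
BR [0.6769 0.1076 0.07  ] [0.6762 0.111  0.07  ] (array([0.67753165, 0.10782012, 0.06712123]), np.float64(0.00014780829918520176))
FR [0.6295 0.1177 0.07  ] [0.6289 0.1199 0.07  ] (array([0.62971546, 0.11788775, 0.06817505]), np.float64(0.00010142996645522915))
FL [0.6363 0.1628 0.07  ] [0.6396 0.1644 0.07  ] (array([0.63820295, 0.16337265, 0.06900503]), np.float64(0.003460372639204224))
sFL [0.6351 0.1472 0.07  ]
sFR [0.6321 0.1307 0.07  ]
sBL [0.6636 0.1448 0.07  ]
sBR [0.661  0.1258 0.07  ]
knobtop [0.6680402  0.03304217 0.11      ]
flange [0.66527929 0.03337546 0.066     ]
knob mask tri (array([0.66935466, 0.03358882, 0.08765481]), np.float64(0.0037208344040257153))
```

View pics/pins.png

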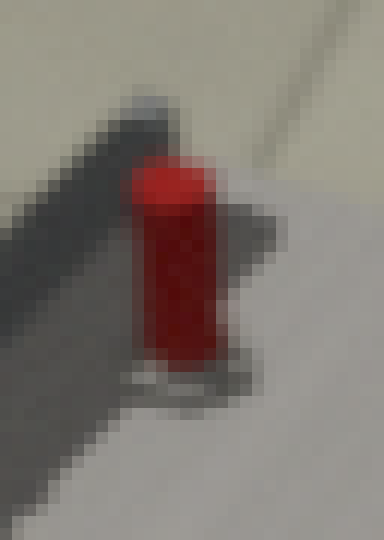

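View pics/car.png

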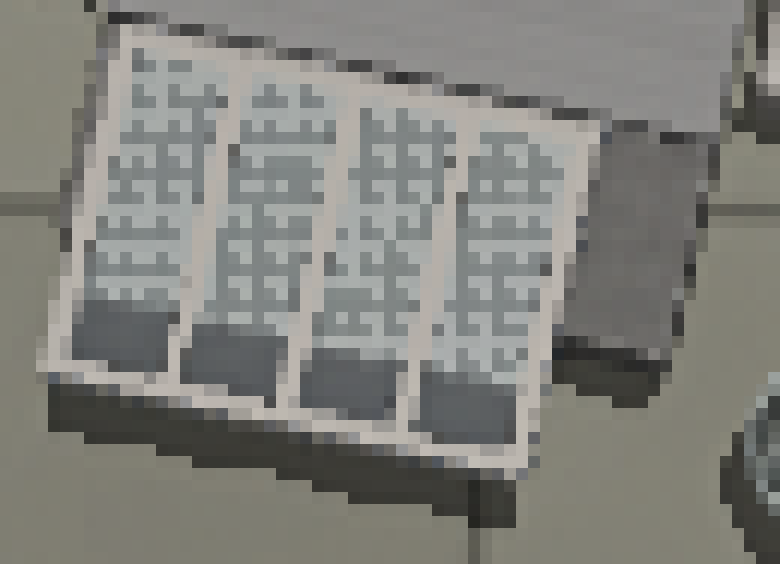

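```bash
python3 - <<'E'
from h import *
c=load('top0');s=load('side0')
T=lambda u,v:(220+u/12-.5,195+v/12-.5)
q={k:onz(c,*T(*t),.065) for k,t in dict(BL=(110,22),BR=(605,122),FR=(530,475),FL=(40,370)).items()}
for k in q: print(k,q[k].round(4))
print('mid',np.mean(list(q.values()),0), [np.linalg.norm(q[a]-q[b]) for a,b in(('BL','BR'),('FL','FR'),('BL','FL'),('BR','FR'))],[np.degrees(np.arctan2(*(q[a]-q[b])[:2])) for a,b in(('BL','BR'),('FL','FR'))],[np.degrees(np.arctan2(*(q[a]-q[b])[1::-1])) for a,b in(('BL','FL'),('BR','FR'))])
print('stepR',onz(c,*T(718,137),.06),'nearFR',onz(c,*T(672,352),.055))
S=lambda u,v:(230+u/12-.5,195+v/12-.5)
print('knobtop side',onz(s,*S(172,183),.11), tri(c,(245+174/12-.5,155+206/12-.5),s,S(172,183)))
Q=lambda u,v,z:onz(c,335+u/6-.5,195+v/6-.5,z)
for k,v in dict(tipL=(166,90,.003),tipR=(262,93,.003),blBL=(162,270,.003),blBR=(260,275,.003)).items(): print(k,Q(*v).round(4))
m=s['pixels'][170:206,290:370]; cv2.imwrite('pics/lifs.png',cv2.resize(m[:,:,::-1],None,fx=10,fy=10,interpolation=cv2.INTER_NEAREST))
m=c['pixels'][200:285,350:390]; cv2.imwrite('pics/lift.png',cv2.resize(m[:,:,::-1],None,fx=7,fy=7,interpolation=cv2.INTER_NEAREST))
E
```

```text
BL [0.6096 0.1146 0.065 ]
BR [0.588  0.0043 0.065 ]
FR [0.5094 0.0201 0.065 ]
FL [0.5317 0.1285 0.065 ]
mid [0.55968627 0.06686525 0.065     ] [np.float64(0.11245496809242875), np.float64(0.11070227589912608), np.float64(0.07908383821462157), np.float64(0.08013774722638492)] [np.float64(11.050767689154258), np.float64(11.601457000678362)] [np.float64(-10.086183297626869), np.float64(-11.355686566615548)]
stepR [ 0.58554777 -0.02087058  0.06      ] nearFR [ 0.53790093 -0.01101809  0.055     ]
knobtop side [0.66688935 0.03535141 0.11      ] (array([0.66809847, 0.03303045, 0.10824059]), np.float64(0.0006107264498934189))
tipL [ 0.5852 -0.2517  0.003 ]
tipR [ 0.5842 -0.2961  0.003 ]
blBL [ 0.5018 -0.2485  0.003 ]
blBR [ 0.4999 -0.2934  0.003 ]
```

View pics/lifs.png

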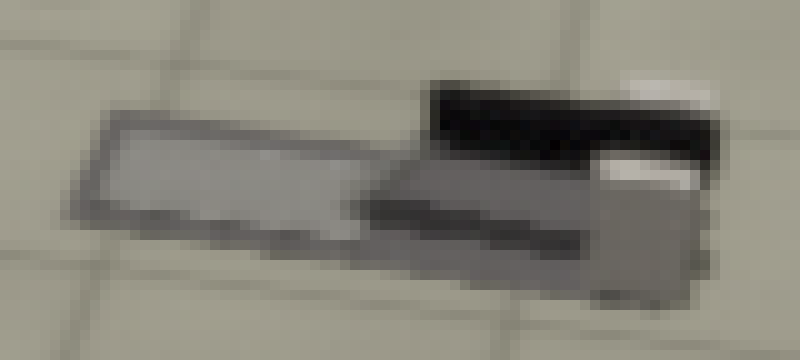

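View pics/lift.png

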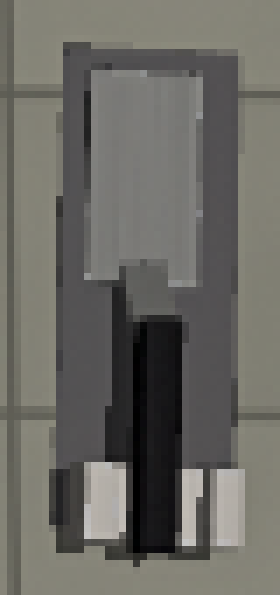

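```bash
cat >> h.py <<'E'
yaw=np.radians(-11); EX=np.array([np.cos(yaw),np.sin(yaw),0]); EY=np.array([-np.sin(yaw),np.cos(yaw),0]); EZ=np.array([0,0,1.])
ST=np.array([.599,.0463,0])
def stw(x,y,z): return ST+x*EX+y*EY+z*EZ
def tool(lean,ex=EX,ey=EY):  # tool z leans toward ex; y=ey
    z=np.sin(lean)*ex-np.cos(lean)*EZ; x=np.cross(ey,z); return np.stack([x,ey,z],1)
def rel(p,Rm,p0=None,R0=None):
    s=read_state()
    p0=s['ee_pos'] if p0 is None else p0; R0=R.from_quat(s['eef_rot']).as_matrix() if R0 is None else R0
    return (R0.T@(p-p0)).round(4).tolist(), R.from_matrix(R0.T@Rm).as_rotvec().round(4).tolist()
def stat():
    s=read_state(); print('t',s['time'].__round__(2) if hasattr(s['time'],'__round__') else s['time'],'p',s['ee_pos'].round(4),'w',round(float(s['width']),4),'F',s['ft_force'].round(1),'q',s['joint_positions'].round(2)); return s
E
python3 - <<'E'
from h import *
c=load('top0')
print('green cap',onz(c,154,147,.19),'red cap',onz(c,386,156,.19),'jar',onz(c,210,213,.045),'beaker',onz(c,289,232,.05))
G=np.array([.668,.033,.095]); Rm=tool(np.radians(35))
print(Rm)
for d in (.150,.051): print(G-d*Rm[:,2], rel(G-d*Rm[:,2],Rm))
E
```

```text
green cap [0.71125651 0.28917288 0.19      ] red cap [ 0.69288623 -0.27889943  0.19      ] jar [0.566746   0.16595032 0.045     ] beaker [ 0.51680439 -0.04726333  0.05      ]
[[-0.80410191  0.190809    0.56303822]
 [ 0.15630158  0.98162718 -0.10944354]
 [-0.57357644  0.         -0.81915204]]
[0.58354427 0.04941653 0.21787281] ([-0.4998, -0.3194, 0.0741], [-0.0842, -0.6072, -0.2629])
[0.63928505 0.03858162 0.13677675] ([-0.5545, -0.3041, 0.1552], [-0.0842, -0.6072, -0.2629])
```

Emit:
arm_command --commands '[[100, [-0.04, -0.026, 0.006], [-0.01, -0.06, -0.03]], [100, [-0.08, -0.051, 0.012], [-0.02, -0.12, -0.05]], [100, [-0.12, -0.077, 0.018], [-0.03, -0.18, -0.08]], [100, [-0.16, -0.102, 0.024], [-0.04, -0.24, -0.1]], [100, [-0.2, -0.128, 0.03], [-0.05, -0.3, -0.13]], [100, [-0.23, -0.147, 0.034], [-0.06, -0.36, -0.16]], [100, [-0.26, -0.166, 0.038], [-0.065, -0.42, -0.18]], [100, [-0.29, -0.185, 0.043], [-0.07, -0.48, -0.21]], [100, [-0.32, -0.204, 0.047], [-0.08, -0.54, -0.23]], [100, [-0.35, -0.224, 0.052], [-0.084, -0.607, -0.263]]]'

```text
time: 0.93
ee_pos: [0.4919, 0.2023, 0.2405]
eef_rot: [0.091, 0.949, -0.028, 0.301]
ft_force: [0.9, -0.4, 0.5]
width: 0.0873
```

```bash
python3 - <<'E'
from h import *
stat()
G=np.array([.668,.033,.095]); Rm=tool(np.radians(35))
for d in (.150,.051): print(G-d*Rm[:,2], rel(G-d*Rm[:,2],Rm))
E
```

```text
t 0.93 p [0.4919 0.2023 0.2405] w 0.0873 F [ 0.9 -0.4  0.5] q [-0.88 -0.07  0.15  2.14  0.71  0.8   0.22]
[0.58354427 0.04941653 0.21787281] ([-0.0843, -0.1327, 0.0868], [0.0017, 0.0025, 0.0007])
[0.63928505 0.03858162 0.13677675] ([-0.0841, -0.1329, 0.1858], [0.0017, 0.0025, 0.0007])
```

Emit:
arm_command --commands '[[100, [-0.018, -0.028, 0.018], [0, 0, 0]], [100, [-0.036, -0.056, 0.036], [0, 0, 0]], [100, [-0.05, -0.08, 0.052], [0, 0, 0]], [100, [-0.066, -0.104, 0.068], [0, 0, 0]], [100, [-0.078, -0.122, 0.08], [0, 0, 0]], [100, [-0.084, -0.132, 0.087], [0, 0, 0]], [100, [-0.084, -0.132, 0.1], [0, 0, 0]], [100, [-0.084, -0.132, 0.11], [0, 0, 0]], [100, [-0.084, -0.132, 0.12], [0, 0, 0]], [100, [-0.084, -0.132, 0.12], [0, 0, 0]]]'

```text
time: 1.77
ee_pos: [0.601, 0.0475, 0.1885]
eef_rot: [0.092, 0.95, -0.029, 0.298]
ft_force: [-0.6, -0.2, -0.6]
width: 0.087
```

```bash
python3 - <<'E'
from h import *
stat()
G=np.array([.668,.033,.095]); Rm=tool(np.radians(35))
for d in (.051,): print(G-d*Rm[:,2], rel(G-d*Rm[:,2],Rm))
snap('top','top1.png');snap('side','side1.png')
E
```

```text
t 1.77 p [0.601  0.0475 0.1885] w 0.087 F [-0.6 -0.2 -0.6] q [-0.67  0.1   0.41  2.1   0.53  0.45  0.69]
[0.63928505 0.03858162 0.13677675] ([-0.0026, -0.0014, 0.0649], [-0.0009, -0.002, -0.0001])
```

View pics/side1.png

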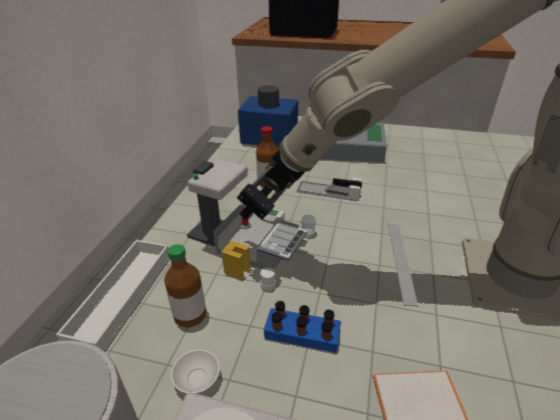

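The tilted gripper stands behind the knob (side view, about (255,200)) and clears the lamp. I'll advance and grip.

Emit:
arm_command --commands '[[100, [0, -0.001, 0.015], [0, 0, 0]], [100, [-0.001, -0.001, 0.03], [0, 0, 0]], [100, [-0.002, -0.001, 0.045], [0, 0, 0]], [100, [-0.003, -0.001, 0.057], [0, 0, 0]], [100, [-0.003, -0.001, 0.065], [0, 0, 0]], [100, [-0.003, -0.001, 0.065], [0, 0, 0]], [100, [-0.003, -0.001, 0.065], [0, 0, 0]], [30, [-0.003, -0.001, 0.065], [0, 0, 0]], [15, [-0.003, -0.001, 0.065], [0, 0, 0]], [15, [-0.003, -0.001, 0.065], [0, 0, 0]]]' --squeeze 25

```text
time: 2.7
ee_pos: [0.6401, 0.0399, 0.1395]
eef_rot: [0.092, 0.949, -0.028, 0.3]
ft_force: [0.2, 0.4, 0.1]
width: 0.0747
```

Emit:
arm_command --commands '[[15, [0, 0, 0], [0, 0, 0]], [5, [0, 0, 0], [0, 0, 0]], [0, [0, 0, 0], [0, 0, 0]], [0, [0, 0, 0], [0, 0, 0]], [0, [0, 0, 0], [0, 0, 0]], [0, [0, 0, 0], [0, 0, 0]], [0, [0, 0, 0], [0, 0, 0]], [0, [0, 0, 0], [0, 0, 0]], [0, [0, 0, 0], [0, 0, 0]], [0, [0, 0, 0], [0, 0, 0]]]' --squeeze 25

```text
time: 3.53
ee_pos: [0.6401, 0.0396, 0.1387]
eef_rot: [0.092, 0.949, -0.028, 0.299]
ft_force: [-0.4, -1.2, 0.1]
width: 0.0172
```

```bash
python3 - <<'E'
from h import *
s=stat()
Rm=R.from_quat(s['eef_rot']).as_matrix(); print((s['ee_pos']+.051*Rm[:,2]).round(4))
snap('top','top2.png');c=snap('side','side2.png')
cv2.imwrite('pics/s2.png',cv2.resize(c['pixels'][150:290,180:340][:,:,::-1],(640,560),interpolation=cv2.INTER_CUBIC))
print((Rm.T@np.array([0,0,.06])).round(4))
E
```

```text
t 3.53 p [0.6401 0.0396 0.1387] w 0.0172 F [-0.4 -1.2  0.1] q [-0.6   0.27  0.41  2.05  0.46  0.31  0.74]
[0.6688 0.034  0.0969]
[-0.0344  0.0001 -0.0492]
```

View pics/s2.png

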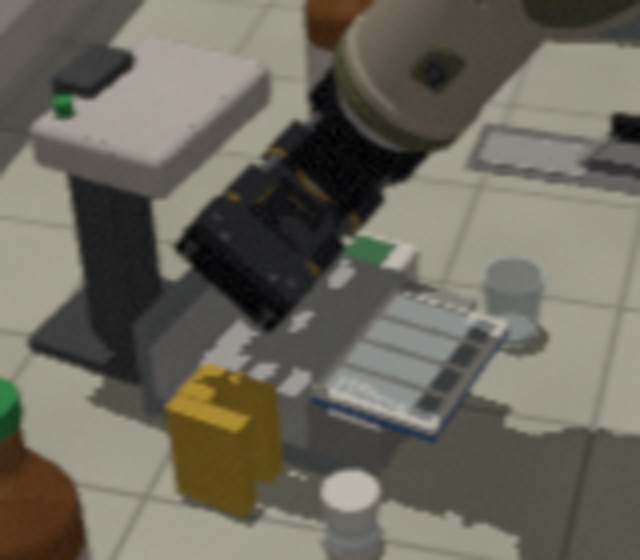

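Emit:
arm_command --commands '[[0, [-0.002, 0, -0.003], [0, 0, 0]], [0, [-0.006, 0, -0.008], [0, 0, 0]], [0, [-0.01, 0, -0.0145], [0, 0, 0]], [0, [-0.015, 0, -0.0215], [0, 0, 0]], [0, [-0.02, 0, -0.0285], [0, 0, 0]], [0, [-0.025, 0, -0.0355], [0, 0, 0]], [0, [-0.03, 0, -0.043], [0, 0, 0]], [0, [-0.0345, 0, -0.049], [0, 0, 0]], [0, [-0.0345, 0, -0.049], [0, 0, 0]], [0, [-0.0345, 0, -0.049], [0, 0, 0]]]'

```text
time: 4.47
ee_pos: [0.6404, 0.0396, 0.1993]
eef_rot: [0.092, 0.949, -0.028, 0.3]
ft_force: [0.4, -0.1, -0.4]
width: 0.0174
```

```bash
python3 - <<'E'
from h import *
s=stat()
Rm=R.from_quat(s['eef_rot']).as_matrix(); print((s['ee_pos']+.051*Rm[:,2]).round(4))
c=snap('side','side3.png')
cv2.imwrite('pics/s3.png',cv2.resize(c['pixels'][150:290,180:340][:,:,::-1],(640,560),interpolation=cv2.INTER_CUBIC))
# pin axis relative to grasp at grip: G=(.6688,.034) pin (.668,.033)
G=np.array([.6688,.034,.0969]); pin=np.array([.668,.033,.06]); off=pin-G
notch=np.array([.654,.1365,.07])
Rg=tool(np.radians(35))
for z in (.117,.075,.069):
    tgt=np.array([.652,.137,z])   # 2mm short of end
    p=tgt-off-.051*Rm[:,2]
    print(p,rel(p,Rm))
E
```

```text
t 4.47 p [0.6404 0.0396 0.1993] w 0.0174 F [ 0.4 -0.1 -0.4] q [-0.59  0.17  0.38  2.    0.41  0.45  0.82]
[0.6692 0.0341 0.1575]
[0.62403501 0.14351584 0.19565106] ([0.031, 0.099, -0.0179], [-0.0005, -0.0009, 0.0003])
[0.62403501 0.14351584 0.15365106] ([0.0551, 0.0989, 0.0165], [-0.0005, -0.0009, 0.0003])
[0.62403501 0.14351584 0.14765106] ([0.0585, 0.0989, 0.0214], [-0.0005, -0.0009, 0.0003])
```

View pics/s3.png

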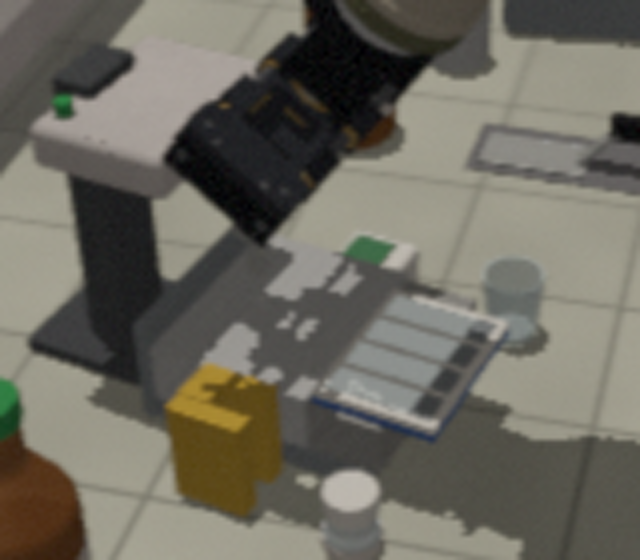

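Emit:
arm_command --commands '[[0, [0.009, 0.01, -0.005], [0, 0, 0]], [0, [0.016, 0.025, -0.01], [0, 0, 0]], [0, [0.024, 0.042, -0.014], [0, 0, 0]], [0, [0.03, 0.059, -0.017], [0, 0, 0]], [0, [0.031, 0.076, -0.018], [0, 0, 0]], [0, [0.031, 0.09, -0.018], [0, 0, 0]], [0, [0.031, 0.099, -0.018], [0, 0, 0]], [0, [0.031, 0.099, -0.018], [0, 0, 0]], [0, [0.031, 0.099, -0.018], [0, 0, 0]], [0, [0.031, 0.099, -0.018], [0, 0, 0]]]'

```text
time: 5.35
ee_pos: [0.6241, 0.1421, 0.1955]
eef_rot: [0.092, 0.949, -0.029, 0.299]
ft_force: [0.0, -1.0, -1.4]
width: 0.0172
```

```bash
python3 - <<'E'
from h import *
s=stat()
Rm=R.from_quat(s['eef_rot']).as_matrix(); print((s['ee_pos']+.051*Rm[:,2]).round(4))
c=snap('side','side4.png');t=snap('top','top4.png')
a=cv2.resize(c['pixels'][175:285,190:290][:,:,::-1],(400,440),interpolation=cv2.INTER_CUBIC)
b=cv2.resize(t['pixels'][140:240,200:290][:,:,::-1],(396,440),interpolation=cv2.INTER_CUBIC)
cv2.imwrite('pics/s4.png',np.hstack([a,b]))
E
```

```text
t 5.35 p [0.6241 0.1421 0.1955] w 0.0172 F [ 0.  -1.  -1.4] q [-0.77  0.19  0.35  1.98  0.57  0.54  0.51]
[0.6528 0.1365 0.1537]
```

View pics/s4.png

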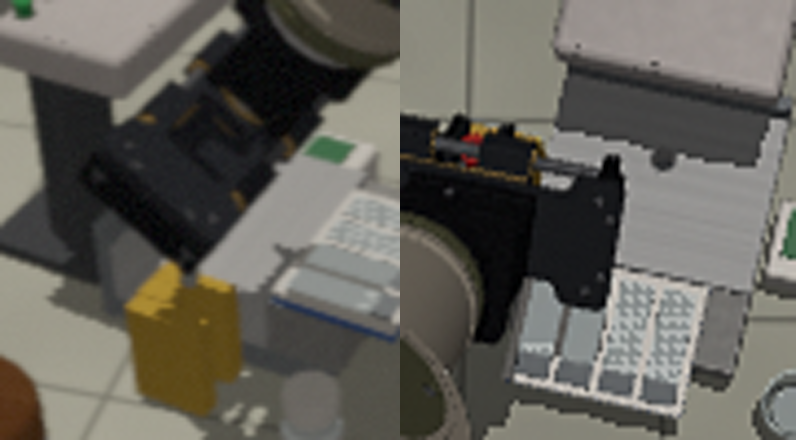

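```bash
python3 - <<'E'
from h import *
t=load('top4')
m=t['pixels'][168:184,250:270].astype(int).sum(2)
print(m//3)
print(onz(t,259.5,175.5,.06),onz(t,260,176,.06))
cv2.imwrite('pics/t4.png',cv2.resize(t['pixels'][150:190,205:265][:,:,::-1],(780,520),interpolation=cv2.INTER_NEAREST))
E
```

```text
[[ 68  68  67  65  66  67  66  67  67  67  67  68  68  69  70  69  69  68
   69  68]
 [ 69  68  68  67  67  67  67  68  66  66  66  67  66  66  68  68  68  70
   70  70]
 [ 64  65  67  67  68  69  67  68  67  68  68  66  66  65  66  66  67  67
   68  69]
 [ 61  61  63  65  65  66  66  67  69  69  69  68  68  68  67  67  67  65
   65  67]
 [149 148  60  61  62  64  66  67  66  67  68  68  68  69  69  68  68  68
   68  66]
 [146 148 144 147 149  60  63  66  65  57  62  64  67  66  66  68  68  69
   69  69]
 [146 144 144 147 147 144 148 107  52  54  55  55  63  63  64  65  65  66
   66  68]
 [146 144 142 143 145 146 141  70  52  54  54  52  78 152 150  60  61  61
   63  65]
 [116 147 143 140 141 141 137  62  51  50  47  49  88 153 150 145 147 148
  149  60]
 [153 148 146 145 144 145 147  87  40  42  41  39 108 148 145 146 148 148
  151 145]
 [159 149 146 145 145 147 148 137 100  54  72 106 144 144 141 143 144 143
  145 145]
 [ 88 149 145 144 144 146 146 147 133 147 147 147 148 147 145 145 144 143
  142 143]
 [ 19 115 146 143 140 141 143 144 143 146 146 146 147 147 149 147 147 148
  146 146]
 [ 11 153 148 145 143 143 143 144 143 143 143 142 145 144 144 146 147 148
  148 148]
 [ 18 161 150 148 146 146 145 145 145 144 144 143 142 143 143 142 144 144
  145 146]
 [ 14 122 151 149 149 150 148 149 147 147 147 146 145 144 144 144 144 143
  143 143]]
[0.66783842 0.03312552 0.06      ] [0.66647747 0.03176122 0.06      ]
```

View pics/t4.png

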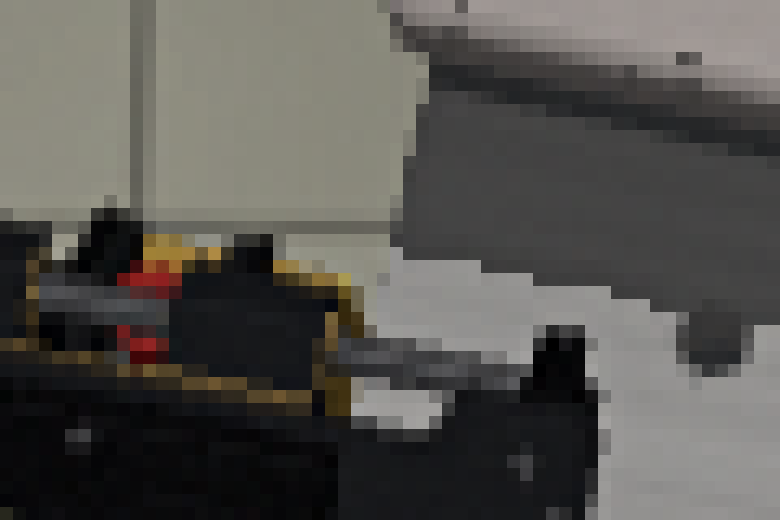

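Emit:
arm_command --commands '[[0, [0.0, 0.0015, 0.0], [0, 0, 0]], [0, [0.003, 0.0015, 0.0043], [0, 0, 0]], [0, [0.006, 0.0015, 0.0086], [0, 0, 0]], [0, [0.009, 0.0015, 0.0129], [0, 0, 0]], [0, [0.012, 0.0015, 0.0171], [0, 0, 0]], [0, [0.015, 0.0015, 0.0214], [0, 0, 0]], [0, [0.018, 0.0015, 0.0257], [0, 0, 0]], [0, [0.021, 0.0015, 0.03], [0, 0, 0]], [0, [0.0225, 0.0015, 0.032], [0, 0, 0]], [0, [0.0225, 0.0015, 0.032], [0, 0, 0]]]'

```text
time: 6.28
ee_pos: [0.624, 0.145, 0.1557]
eef_rot: [0.091, 0.949, -0.029, 0.299]
ft_force: [-0.3, -0.5, -1.0]
width: 0.0171
```

```bash
python3 - <<'E'
from h import *
s=stat()
Rm=R.from_quat(s['eef_rot']).as_matrix(); print((s['ee_pos']+.051*Rm[:,2]).round(4), 'flange z',s['ee_pos'][2]+.051*Rm[2,2]-.0369)
c=snap('side','side5.png');t=snap('top','top5.png')
a=cv2.resize(c['pixels'][175:285,190:290][:,:,::-1],(400,440),interpolation=cv2.INTER_CUBIC)
b=cv2.resize(t['pixels'][140:240,200:290][:,:,::-1],(396,440),interpolation=cv2.INTER_CUBIC)
cv2.imwrite('pics/s5.png',np.hstack([a,b]))
E
```

```text
t 6.28 p [0.624  0.145  0.1557] w 0.0171 F [-0.3 -0.5 -1. ] q [-0.78  0.26  0.37  2.01  0.61  0.46  0.43]
[0.6527 0.1394 0.1139] flange z 0.07701337965541023
```

View pics/s5.png

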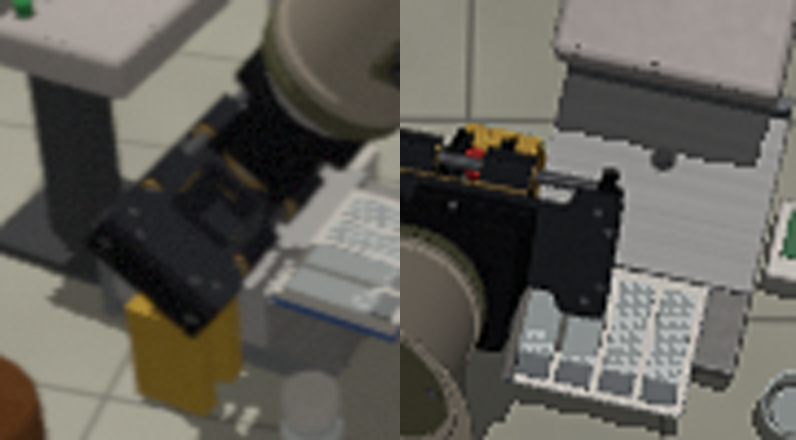

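Emit:
arm_command --commands '[[0, [0.001, -0.001, 0.001], [0, 0, 0]], [0, [0.002, -0.001, 0.0025], [0, 0, 0]], [0, [0.003, -0.001, 0.004], [0, 0, 0]], [0, [0.004, -0.001, 0.0055], [0, 0, 0]], [0, [0.004, -0.001, 0.0055], [0, 0, 0]], [0, [0.004, -0.001, 0.0055], [0, 0, 0]], [5, [0.004, -0.001, 0.0055], [0, 0, 0]], [25, [0.004, -0.001, 0.0055], [0, 0, 0]], [40, [0.004, -0.001, 0.0055], [0, 0, 0]], [50, [0.004, -0.001, 0.0055], [0, 0, 0]]]'

```text
time: 7.22
ee_pos: [0.6241, 0.1442, 0.1501]
eef_rot: [0.092, 0.949, -0.028, 0.3]
ft_force: [0.4, -0.7, 0.5]
width: 0.0283
```

```bash
python3 - <<'E'
from h import *
s=stat()
Rm=R.from_quat(s['eef_rot']).as_matrix(); print((s['ee_pos']+.051*Rm[:,2]).round(4), 'flange z',s['ee_pos'][2]+.051*Rm[2,2]-.0369)
E
```

```text
t 7.22 p [0.6241 0.1442 0.1501] w 0.0283 F [ 0.4 -0.7  0.5] q [-0.78  0.27  0.37  2.01  0.62  0.45  0.42]
[0.6529 0.1386 0.1083] flange z 0.0713978703362065
```

Emit:
arm_command --commands '[[55, [0, 0, 0], [0, 0, 0]], [55, [0, 0, 0], [0, 0, 0]], [55, [0, 0, -0.01], [0, 0, 0]], [55, [0, 0, -0.025], [0, 0, 0]], [55, [0, 0, -0.045], [0, 0, 0]], [55, [0, 0, -0.07], [0, 0, 0]], [55, [0, 0, -0.1], [0, 0, 0]], [55, [0, 0, -0.13], [0, 0, 0]], [55, [0, 0, -0.15], [0, 0, 0]], [55, [0, 0, -0.15], [0, 0, 0]]]'

```text
time: 8.05
ee_pos: [0.5388, 0.1619, 0.2772]
eef_rot: [0.091, 0.949, -0.026, 0.301]
ft_force: [0.3, 0.0, -0.1]
width: 0.0478
```

```bash
python3 - <<'E'
from h import *
s=stat()
c=snap('side','side6.png');t=snap('top','top6.png')
a=cv2.resize(c['pixels'][195:285,210:290][:,:,::-1],(400,450),interpolation=cv2.INTER_CUBIC)
b=cv2.resize(t['pixels'][150:240,205:285][:,:,::-1],(400,450),interpolation=cv2.INTER_CUBIC)
cv2.imwrite('pics/s6.png',np.hstack([a,b]))
E
```

```text
t 8.05 p [0.5388 0.1619 0.2772] w 0.0478 F [ 0.3  0.  -0.1] q [-0.89 -0.08  0.3   2.06  0.63  0.79  0.43]
```

View pics/s6.png

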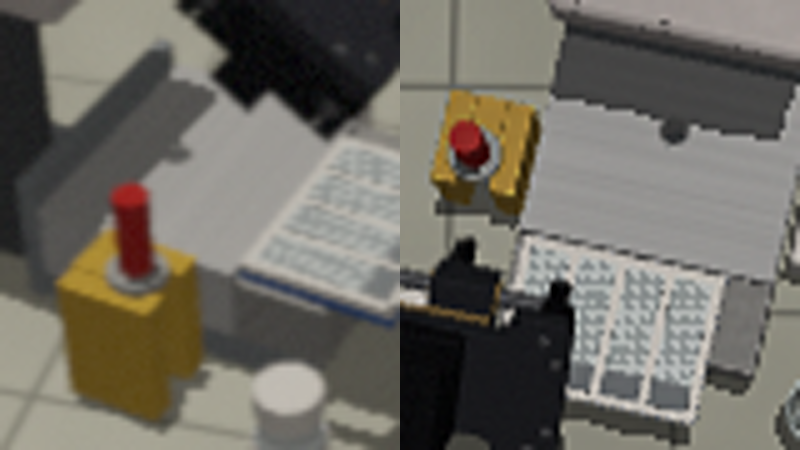

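```bash
python3 - <<'E'
from h import *
t=load('top6');s=load('side6')
m=t['pixels'].astype(int); r=(m[:,:,0]>150)&(m[:,:,1]<70); r[:, :200]=0;r[:,240:]=0; ys,xs=np.nonzero(r[:200]); print(xs.mean(),ys.mean(),len(xs))
print('kt',onz(t,205+63/5-.3,150+132/5-.5,.12),'fl',onz(t,205+76/5-.3,150+155/5-.5,.076))
print(tri(t,(205+63/5-.3,150+132/5-.5),s,(210+130/5-.4,195+192/5-.4)))
print('side flange',onz(s,210+138/5-.4,195+268/5-.4,.076))
E
```

```text
219.5 178.5 2
kt [0.65403821 0.13998609 0.12      ] fl [0.6503005  0.13785838 0.076     ]
(array([0.65252215, 0.13958628, 0.12046998]), np.float64(0.0028623120838779425))
side flange [0.65009871 0.14088088 0.076     ]
```

The pin is parked: its knob top is at (0.652, 0.139), 0.120 high, which puts the flange on the bracket about 3 mm from the notch. Next is the lifter. I'll grip it with the tool leaned -30°, so the wrist keeps its reach when the lifter tilts.

```bash
cat >> h.py <<'E'
yl=np.radians(-2.1); LX=np.array([np.cos(yl),np.sin(yl),0]); LY=np.array([-np.sin(yl),np.cos(yl),0])
LG=np.array([.4548,-.2693,.038])
E
python3 - <<'E'
from h import *
Rm=tool(np.radians(-30),LX,LY)
g=LG+.008*LX
for h in (.13,.0): 
    p=g-.051*Rm[:,2]+[0,0,h]; print(p,rel(p,Rm))
E
```

```text
[ 0.4882775  -0.27052756  0.2121673 ] ([0.0085, -0.4332, 0.0675], [-0.0041, 1.1334, -0.1632])
[ 0.4882775  -0.27052756  0.0821673 ] ([0.0832, -0.4336, 0.1739], [-0.0041, 1.1334, -0.1632])
```

Emit:
arm_command --commands '[[70, [0.001, -0.03, 0.004], [0, 0.08, -0.012]], [70, [0.002, -0.065, 0.01], [0, 0.19, -0.028]], [70, [0.003, -0.105, 0.017], [0, 0.31, -0.045]], [70, [0.004, -0.145, 0.023], [0, 0.43, -0.063]], [70, [0.004, -0.185, 0.03], [0, 0.55, -0.08]], [70, [0.005, -0.225, 0.036], [0, 0.67, -0.097]], [70, [0.006, -0.265, 0.042], [0, 0.79, -0.115]], [70, [0.007, -0.305, 0.049], [0, 0.91, -0.132]], [70, [0.008, -0.345, 0.055], [0, 1.02, -0.148]], [70, [0.008, -0.385, 0.061], [0, 1.13, -0.163]]]'

```text
time: 8.98
ee_pos: [0.4953, -0.2099, 0.2186]
eef_rot: [0.021, 0.969, 0.002, -0.248]
ft_force: [0.7, 0.0, 0.9]
width: 0.0611
```

```bash
python3 - <<'E'
from h import *
stat()
Rm=tool(np.radians(-30),LX,LY)
g=LG+.008*LX
for h in (.13,.04,.0): 
    p=g-.051*Rm[:,2]+[0,0,h]; print(p,rel(p,Rm))
E
```

```text
t 8.98 p [ 0.4953 -0.2099  0.2186] w 0.0611 F [0.7 0.  0.9] q [-0.26  0.59  0.75  1.5  -0.18  1.65  2.04]
[ 0.4882775  -0.27052756  0.2121673 ] ([0.0007, -0.0608, 0.0081], [-0.0034, 0.0226, -0.0068])
[ 0.4882775  -0.27052756  0.1221673 ] ([-0.0425, -0.0602, 0.0871], [-0.0034, 0.0226, -0.0068])
[ 0.4882775  -0.27052756  0.0821673 ] ([-0.0617, -0.06, 0.1221], [-0.0034, 0.0226, -0.0068])
```

Emit:
arm_command --commands '[[70, [-0.003, -0.025, 0.008], [0, 0.01, -0.003]], [70, [-0.01, -0.048, 0.02], [0, 0.022, -0.007]], [70, [-0.02, -0.06, 0.04], [0, 0.022, -0.007]], [70, [-0.03, -0.06, 0.06], [0, 0.022, -0.007]], [70, [-0.038, -0.06, 0.077], [0, 0.022, -0.007]], [70, [-0.0425, -0.06, 0.087], [0, 0.022, -0.007]], [70, [-0.0425, -0.06, 0.087], [0, 0.022, -0.007]], [70, [-0.0425, -0.06, 0.087], [0, 0.022, -0.007]], [70, [-0.0425, -0.06, 0.087], [0, 0.022, -0.007]], [70, [-0.0425, -0.06, 0.087], [0, 0.022, -0.007]]]'

```text
time: 9.82
ee_pos: [0.4899, -0.2686, 0.1246]
eef_rot: [0.017, 0.967, 0.002, -0.254]
ft_force: [-0.2, 0.1, 0.7]
width: 0.0607
```

```bash
python3 - <<'E'
from h import *
stat()
Rm=tool(np.radians(-30),LX,LY)
g=LG+.008*LX
for h in (.0,): 
    p=g-.051*Rm[:,2]+[0,0,h]; print(p,rel(p,Rm))
c=snap('side','side7.png');t=snap('top','top7.png')
a=cv2.resize(c['pixels'][120:220,280:380][:,:,::-1],(400,400),interpolation=cv2.INTER_CUBIC)
b=cv2.resize(t['pixels'][195:295,320:420][:,:,::-1],(400,400),interpolation=cv2.INTER_CUBIC)
cv2.imwrite('pics/s7.png',np.hstack([a,b]))
E
```

```text
t 9.82 p [ 0.4899 -0.2686  0.1246] w 0.0607 F [-0.2  0.1  0.7] q [-0.14  0.74  0.71  1.51 -0.21  1.51  2.13]
[ 0.4882775  -0.27052756  0.0821673 ] ([-0.0195, -0.0018, 0.0377], [-0.0054, 0.0091, -0.0007])
```

View pics/s7.png

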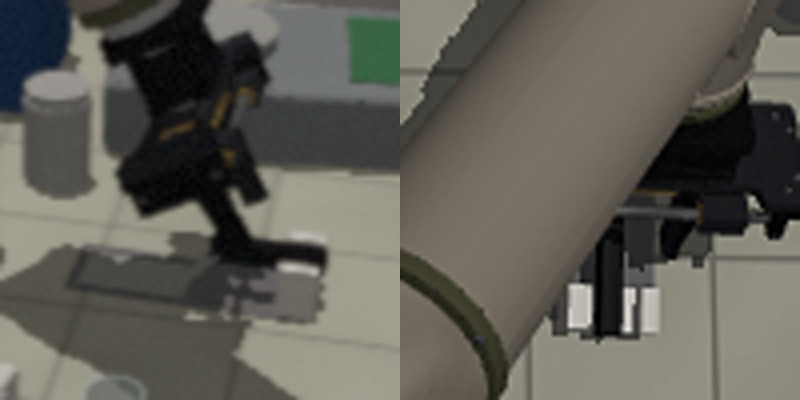

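The open fingers straddle the handle, seen in side view at (235,240) of the crop. I'll descend and grip.

Emit:
arm_command --commands '[[70, [-0.005, -0.002, 0.01], [0, 0.005, 0]], [70, [-0.01, -0.002, 0.02], [0, 0.009, 0]], [70, [-0.016, -0.002, 0.031], [0, 0.009, 0]], [70, [-0.0195, -0.002, 0.0375], [0, 0.009, 0]], [70, [-0.0195, -0.002, 0.0375], [0, 0.009, 0]], [70, [-0.0195, -0.002, 0.0375], [0, 0.009, 0]], [40, [-0.0195, -0.002, 0.0375], [0, 0.009, 0]], [20, [-0.0195, -0.002, 0.0375], [0, 0.009, 0]], [10, [-0.0195, -0.002, 0.0375], [0, 0.009, 0]], [0, [-0.0195, -0.002, 0.0375], [0, 0.009, 0]]]' --squeeze 55

```text
time: 10.75
ee_pos: [0.4879, -0.2705, 0.0815]
eef_rot: [0.017, 0.966, 0.002, -0.259]
ft_force: [-0.2, -0.1, 0.3]
width: 0.042
```

Emit:
arm_command --commands '[[0, [0, 0, 0], [0, 0, 0]], [0, [0, 0, 0], [0, 0, 0]], [0, [0, 0, 0], [0, 0, 0]], [0, [0, 0, 0], [0, 0, 0]], [0, [0, 0, 0], [0, 0, 0]], [0, [0, 0, 0], [0, 0, 0]], [0, [0, 0, 0], [0, 0, 0]], [0, [0, 0, 0], [0, 0, 0]], [0, [0, 0, 0], [0, 0, 0]], [0, [0, 0, 0], [0, 0, 0]]]'

```text
time: 11.58
ee_pos: [0.4877, -0.2705, 0.0812]
eef_rot: [0.017, 0.966, 0.002, -0.26]
ft_force: [-0.1, -0.6, 0.9]
width: 0.0154
```

```bash
python3 - <<'E'
from h import *
s=stat()
Rm=R.from_quat(s['eef_rot']).as_matrix(); np.save('grasp.npy',dict(p=s['ee_pos'],R=Rm),allow_pickle=True)
print((s['ee_pos']+.051*Rm[:,2]).round(4), Rm.round(3))
L=np.stack([LX,LY,EZ],1)
print('up .1',(Rm.T@[0,0,.1]).round(4))
c=snap('side','side8.png')
E
```

```text
t 11.58 p [ 0.4877 -0.2705  0.0812] w 0.0154 F [-0.1 -0.6  0.9] q [-0.12  0.8   0.68  1.53 -0.24  1.45  2.14]
[ 0.4622 -0.2698  0.0371] [[-0.865  0.035 -0.501]
 [ 0.032  0.999  0.014]
 [ 0.501 -0.004 -0.865]]
up .1 [ 0.0501 -0.0004 -0.0865]
```

```bash
cat >> h.py <<'E'
import os
if os.path.exists('grasp.npy'):
    _g=np.load('grasp.npy',allow_pickle=True).item(); 
    _y=np.arctan2(-_g['R'][0,1],_g['R'][1,1])
    _L=np.array([[np.cos(_y),-np.sin(_y),0],[np.sin(_y),np.cos(_y),0],[0,0,1]])
    RTL=_g['R'].T@_L; PTL=_g['R'].T@(LG-_g['p'])   # lifter in tool
    TIP=np.array([.130,0,-.035])
def lif_pose(xs,ys,z,phi):
    "TCP pose for tip at station coords, tip-up phi"
    Ls=np.stack([EX,EY,EZ],1)@R.from_euler('y',-phi).as_matrix()
    grip=stw(xs,ys,z)-Ls@TIP
    Rt=Ls@RTL.T; return grip-Rt@PTL,Rt
def lif_now():
    s=read_state();Rt=R.from_quat(s['eef_rot']).as_matrix();Lr=Rt@RTL;g=s['ee_pos']+Rt@PTL;tip=g+Lr@TIP
    d=tip-ST; print('tip st',np.round([d@EX,d@EY,d[2]],4),'grip',g.round(4),'phi',round(np.degrees(np.arcsin(Lr[2,0])),1),'yaw',round(np.degrees(np.arctan2(Lr[1,0],Lr[0,0])),1))
E
python3 - <<'E'
from h import *
lif_now()
for a in ((-.115,.0127,.12,0),(-.105,.0127,.05,0)):
    p,Rt=lif_pose(*a); print(p,np.hypot(*p[:2]),rel(p,Rt))
E
```

```text
tip st [ 0.047 -0.317  0.003] grip [ 0.4548 -0.2693  0.038 ] phi -0.0 yaw -2.0
[0.39327126 0.09918961 0.19822644] 0.4055870642616473 ([0.1523, 0.3657, -0.0488], [-0.0788, 0.0007, 0.1358])
[0.40308754 0.09728152 0.12822644] 0.4146604111175022 ([0.1087, 0.3644, 0.0068], [-0.0788, 0.0007, 0.1358])
```

Emit:
arm_command --commands '[[0, [0.003, 0, -0.005], [0, 0, 0]], [0, [0.008, 0, -0.014], [0, 0, 0]], [0, [0.015, 0, -0.026], [0, 0, 0]], [0, [0.023, 0, -0.04], [0, 0, 0]], [0, [0.031, 0, -0.054], [0, 0, 0]], [0, [0.039, 0, -0.067], [0, 0, 0]], [0, [0.047, 0, -0.081], [0, 0, 0]], [0, [0.054, 0, -0.093], [0, 0, 0]], [0, [0.06, 0, -0.104], [0, 0, 0]], [0, [0.06, 0, -0.104], [0, 0, 0]]]'

```text
time: 12.47
ee_pos: [0.4886, -0.2706, 0.2042]
eef_rot: [0.018, 0.966, 0.002, -0.258]
ft_force: [1.0, -0.0, -1.4]
width: 0.0155
```

```bash
python3 - <<'E'
from h import *
stat();lif_now()
for a in ((-.115,.0127,.12,0),):
    p,Rt=lif_pose(*a); print(p,np.hypot(*p[:2]),rel(p,Rt))
c=snap('side','side9.png')
cv2.imwrite('pics/s9.png',cv2.resize(c['pixels'][100:220,260:400][:,:,::-1],(560,480),interpolation=cv2.INTER_CUBIC))
E
```

```text
t 12.47 p [ 0.4886 -0.2706  0.2042] w 0.0155 F [ 1.  -0.  -1.4] q [-0.16  0.66  0.75  1.46 -0.16  1.64  2.14]
tip st [ 0.0483 -0.317   0.1263] grip [ 0.4559 -0.2694  0.1608] phi 0.2 yaw -2.0
[0.39327126 0.09918961 0.19822644] 0.4055870642616473 ([0.0919, 0.3662, 0.0574], [-0.0794, 0.0043, 0.1354])
```

View pics/s9.png

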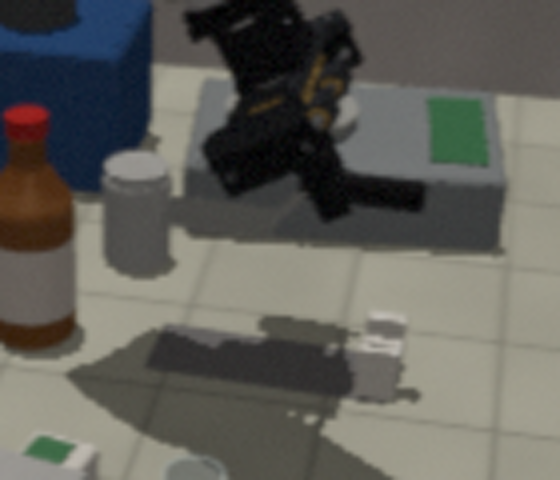

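Emit:
arm_command --commands '[[0, [0.01, 0.02, 0.003], [-0.004, 0, 0.007]], [0, [0.02, 0.05, 0.008], [-0.01, 0, 0.018]], [0, [0.03, 0.085, 0.013], [-0.018, 0.001, 0.031]], [0, [0.04, 0.12, 0.019], [-0.026, 0.002, 0.044]], [0, [0.05, 0.155, 0.024], [-0.034, 0.002, 0.057]], [0, [0.06, 0.19, 0.03], [-0.041, 0.003, 0.07]], [0, [0.068, 0.225, 0.035], [-0.049, 0.003, 0.083]], [0, [0.075, 0.26, 0.041], [-0.056, 0.003, 0.096]], [0, [0.082, 0.29, 0.046], [-0.063, 0.004, 0.107]], [0, [0.086, 0.315, 0.05], [-0.068, 0.004, 0.116]]]'

```text
time: 13.35
ee_pos: [0.3982, 0.0507, 0.1991]
eef_rot: [0.082, 0.962, 0.02, -0.261]
ft_force: [0.9, 0.4, -0.8]
width: 0.0156
```

```bash
python3 - <<'E'
from h import *
stat();lif_now()
for a in ((-.115,.0127,.12,0),(-.11,.0127,.05,0)):
    p,Rt=lif_pose(*a); print(p,np.hypot(*p[:2]),rel(p,Rt))
E
```

```text
t 13.35 p [0.3982 0.0507 0.1991] w 0.0156 F [ 0.9  0.4 -0.8] q [-0.72  0.31  0.68  1.87 -0.28  1.57  1.47]
tip st [-0.1013 -0.0316  0.1204] grip [0.3655 0.0563 0.1561] phi -0.3 yaw -9.6
[0.39327126 0.09918961 0.19822644] 0.4055870642616473 ([0.0108, 0.047, 0.0072], [-0.0114, -0.005, 0.0207])
[0.3981794  0.09823557 0.12822644] 0.41011835075043734 ([-0.0289, 0.0471, 0.0651], [-0.0114, -0.005, 0.0207])
```

Emit:
arm_command --commands '[[0, [0.008, 0.02, 0.005], [-0.005, -0.002, 0.009]], [0, [0.0105, 0.038, 0.007], [-0.009, -0.004, 0.016]], [0, [0.0105, 0.047, 0.0072], [-0.0114, -0.005, 0.0207]], [0, [0.004, 0.047, 0.016], [-0.0114, -0.005, 0.0207]], [0, [-0.006, 0.047, 0.031], [-0.0114, -0.005, 0.0207]], [0, [-0.015, 0.047, 0.045], [-0.0114, -0.005, 0.0207]], [0, [-0.023, 0.047, 0.056], [-0.0114, -0.005, 0.0207]], [0, [-0.029, 0.047, 0.065], [-0.0114, -0.005, 0.0207]], [0, [-0.029, 0.047, 0.065], [-0.0114, -0.005, 0.0207]], [0, [-0.029, 0.047, 0.065], [-0.0114, -0.005, 0.0207]]]'

```text
time: 14.18
ee_pos: [0.3997, 0.0947, 0.1283]
eef_rot: [0.094, 0.961, 0.022, -0.258]
ft_force: [-0.2, 0.3, -0.2]
width: 0.0153
```

```bash
python3 - <<'E'
from h import *
stat();lif_now()
c=snap('side','side10.png');t=snap('top','top10.png')
a=cv2.resize(c['pixels'][190:310,230:350][:,:,::-1],(400,400),interpolation=cv2.INTER_CUBIC)
b=cv2.resize(t['pixels'][180:290,200:300][:,:,::-1],(364,400),interpolation=cv2.INTER_CUBIC)
cv2.imwrite('pics/s10.png',np.hstack([a,b]))
# predicted tip corners in side & top
s=read_state();Rt=R.from_quat(s['eef_rot']).as_matrix();Lr=Rt@RTL;g=s['ee_pos']+Rt@PTL
for y in(-.0225,.0225):
    q=g+Lr@[.13,y,-.035]; print(q.round(4),(proj(c,q)-[230,190])*400/120,(proj(t,q)-[200,180])*3.64+[400,0])
E
```

```text
t 14.18 p [0.3997 0.0947 0.1283] w 0.0153 F [-0.2  0.3 -0.2] q [-0.74  0.42  0.63  1.91 -0.38  1.43  1.44]
tip st [-0.1078  0.0092  0.0501] grip [0.3673 0.101  0.085 ] phi 0.0 yaw -11.1
[0.4912 0.0545 0.0512] [269.29984181 178.21899538] [584.76108683 222.82975333]
[0.4999 0.0987 0.0512] [245.74569782 215.62992042] [524.68984506 210.47552054]
```

View pics/s10.png

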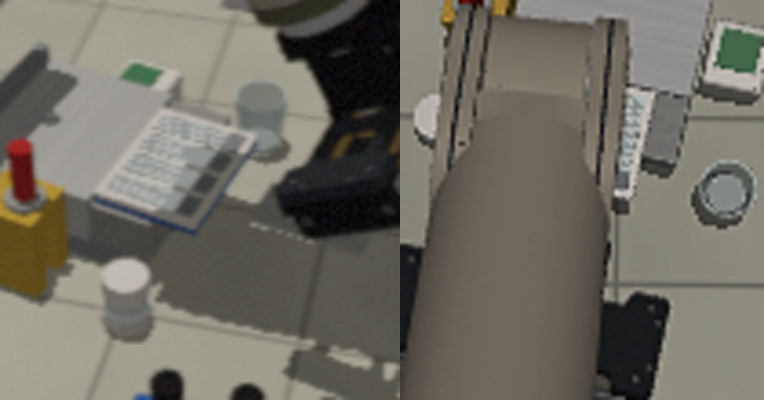

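```bash
python3 - <<'E'
from h import *
c=load('side10')
a=c['pixels'][225:275,275:345][:,:,::-1].astype(float)
a=np.clip((a/255)**.6*300,0,255).astype(np.uint8)
cv2.imwrite('pics/s10b.png',cv2.resize(a,(784,560),interpolation=cv2.INTER_NEAREST))
s=read_state();Rt=R.from_quat(s['eef_rot']).as_matrix();Lr=Rt@RTL;g=s['ee_pos']+Rt@PTL
for x in (.045,.13):
  for y in(-.0225,.0225):
    q=g+Lr@[x,y,-.035]; print((proj(c,q)-[275,225]+.5)*11.2)
E
```

```text
[779.55887544 323.07521843]
[711.06874461 456.96132346]
[406.44746847 212.41582447]
[327.30554467 338.11653262]
```

View pics/s10b.png

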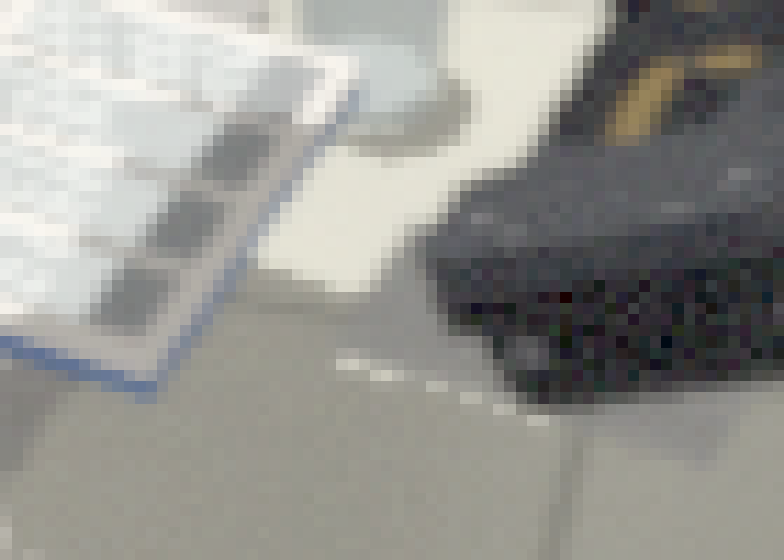

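```bash
python3 - <<'E'
from h import *
c=load('side10')
f=lambda q:((proj(c,q)-[275,225]+.5)*11.2).round(0)
for z in(.065,.055): print(z,'FL',f(stw(-.0825,.0127+.055,z)),'FR',f(stw(-.0825,.0127-.055,z)))
s=read_state();Rt=R.from_quat(s['eef_rot']).as_matrix();Lr=Rt@RTL;g=s['ee_pos']+Rt@PTL
for z in (-.035,-.038,-.04): print(z,f(g+Lr@[.13,.0225,z]),f(g+Lr@[.13,-.0225,z]))
# initial lifter on rest in side0: tip corners predicted
c=load('side0')
f2=lambda q:((proj(c,q)-[290,170]+.5)*10).round(0)
for y in(-.0225,.0225): print(f2(LG+_L@[.13,y,-.035]),f2(LG+_L@[.03,y*8/22.5,.01]))
E
```

```text
0.065 FL [152. 359.] FR [355.  56.]
0.055 FL [152. 394.] FR [353.  91.]
-0.035 [327. 338.] [406. 212.]
-0.038 [327. 349.] [406. 223.]
-0.04 [327. 356.] [406. 230.]Traceback (most recent call last):
  File "<stdin>", line 10, in <module>
NameError: name '_L' is not defined
```

```bash
python3 - <<'E'
from h import *
for a in ((-.080,.0127,.051,0),(-.058,.0127,.051,0)):
    p,Rt=lif_pose(*a); print(rel(p,Rt))
E
```

```text
([-0.0238, 0.0026, -0.0138], [0.0008, 0.0022, -0.0014])
([-0.0429, 0.0026, -0.0248], [0.0008, 0.0022, -0.0014])
```

Emit:
arm_command --commands '[[0, [-0.004, 0.0025, -0.003], [0, 0.002, 0]], [0, [-0.009, 0.0025, -0.0055], [0, 0.002, 0]], [0, [-0.014, 0.0025, -0.0085], [0, 0.002, 0]], [0, [-0.019, 0.0025, -0.0115], [0, 0.002, 0]], [0, [-0.024, 0.0025, -0.014], [0, 0.002, 0]], [0, [-0.029, 0.0025, -0.017], [0, 0.002, 0]], [0, [-0.034, 0.0025, -0.02], [0, 0.002, 0]], [0, [-0.039, 0.0025, -0.0225], [0, 0.002, 0]], [0, [-0.043, 0.0025, -0.025], [0, 0.002, 0]], [0, [-0.043, 0.0025, -0.025], [0, 0.002, 0]]]'

```text
time: 15.12
ee_pos: [0.4499, 0.0883, 0.1289]
eef_rot: [0.094, 0.961, 0.023, -0.258]
ft_force: [0.2, -0.7, -0.8]
width: 0.0157
```

```bash
python3 - <<'E'
from h import *
stat();lif_now()
c=snap('side','side11.png')
a=c['pixels'][220:280,260:345][:,:,::-1].astype(float)
a=np.clip((a/255)**.6*300,0,255).astype(np.uint8)
cv2.imwrite('pics/s11.png',cv2.resize(a,(765,540),interpolation=cv2.INTER_NEAREST))
E
```

```text
t 15.12 p [0.4499 0.0883 0.1289] w 0.0157 F [ 0.2 -0.7 -0.8] q [-0.68  0.52  0.63  1.78 -0.41  1.48  1.49]
tip st [-0.0573  0.0127  0.0507] grip [0.4176 0.0947 0.0856] phi 0.0 yaw -11.1
```

View pics/s11.png

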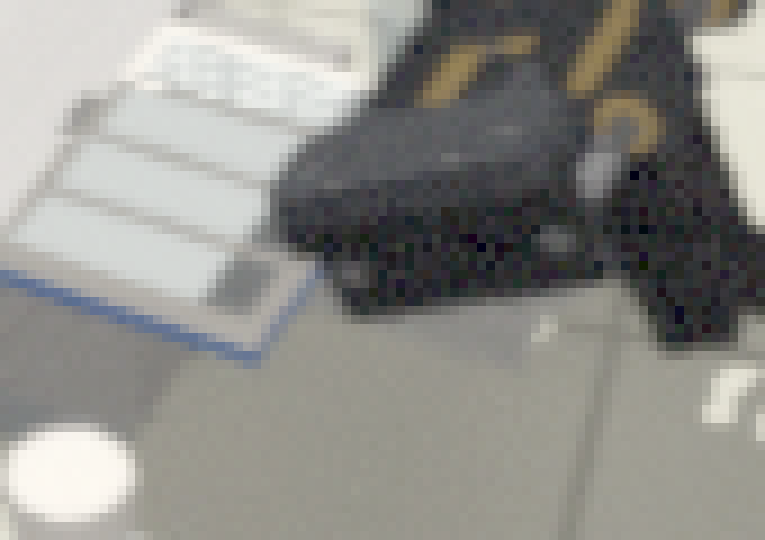

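```bash
python3 - <<'E'
from h import *
D=np.degrees
W=[(-57.3,54,4),(-57.3,58,8),(-57,62,12),(-57,66,15),(-56,70.5,18),(-55,75,21),(-54,79.5,24),(-52.5,84,26),(-51,88,27),(-51,88,27)]
for x,z,f in W:
    p,Rt=lif_pose(x/1e3,.0127,z/1e3,np.radians(f)); print(rel(p,Rt))
E
```

```text
([0.0023, -0.0001, 0.0054], [0.0001, -0.0701, -0.001])
([0.0047, -0.0001, 0.0106], [-0.0001, -0.1399, -0.0008])
([0.0063, -0.0001, 0.0157], [-0.0003, -0.2097, -0.0005])
([0.0077, -0.0001, 0.0188], [-0.0005, -0.2621, -0.0003])
([0.0082, -0.0001, 0.0208], [-0.0006, -0.3144, -0.0001])
([0.0084, -0.0001, 0.0229], [-0.0008, -0.3668, 0.0001])
([0.0083, -0.0001, 0.0248], [-0.0009, -0.4192, 0.0003])
([0.008, -0.0001, 0.0243], [-0.001, -0.4541, 0.0004])
([0.008, -0.0001, 0.0222], [-0.0011, -0.4715, 0.0005])
([0.008, -0.0001, 0.0222], [-0.0011, -0.4715, 0.0005])
```

Emit:
arm_command --commands '[[0, [0.0023, 0, 0.0054], [0, -0.07, 0]], [0, [0.0047, 0, 0.0106], [0, -0.14, 0]], [0, [0.0063, 0, 0.0157], [0, -0.21, 0]], [0, [0.0077, 0, 0.0188], [0, -0.262, 0]], [0, [0.0082, 0, 0.0208], [0, -0.314, 0]], [0, [0.0084, 0, 0.0229], [0, -0.367, 0]], [0, [0.0083, 0, 0.0248], [0, -0.419, 0]], [0, [0.008, 0, 0.0243], [0, -0.454, 0]], [0, [0.008, 0, 0.0222], [0, -0.4715, 0]], [0, [0.008, 0, 0.0222], [0, -0.4715, 0]]]' --squeeze 60

```text
time: 16.0
ee_pos: [0.4309, 0.0922, 0.1141]
eef_rot: [0.096, 0.995, 0.001, -0.027]
ft_force: [0.8, 0.4, -1.2]
width: 0.0157
```

```bash
python3 - <<'E'
from h import *
stat();lif_now()
c=snap('side','side12.png')
a=c['pixels'][180:290,220:360][:,:,::-1].astype(float)
a=np.clip((a/255)**.7*300,0,255).astype(np.uint8)
cv2.imwrite('pics/s12.png',cv2.resize(a,(700,550),interpolation=cv2.INTER_CUBIC))
E
```

```text
t 16.0 p [0.4309 0.0922 0.1141] w 0.0157 F [ 0.8  0.4 -1.2] q [-0.95  0.17  0.7   2.12 -0.16  0.95  1.22]
tip st [-0.0518  0.0132  0.0885] grip [0.4213 0.0941 0.0606] phi 27.0 yaw -10.9
```

View pics/s12.png

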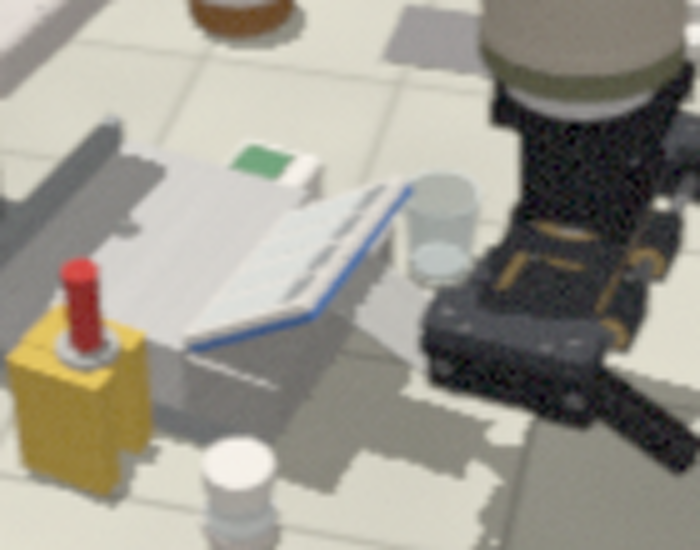

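```bash
python3 - <<'E'
from h import *
W=[(-50,91),(-47.5,94),(-45,97),(-42,100.5),(-39,104),(-35,107),(-31,109.5),(-26,111.5),(-21,113),(-21,113)]
for x,z in W:
    p,Rt=lif_pose(x/1e3,.0127,z/1e3,np.radians(27)); print(rel(p,Rt))
E
```

```text
([-0.0014, -0.0004, -0.0027], [0.0001, -0.0007, 0.0014])
([-0.0037, -0.0004, -0.0058], [0.0001, -0.0007, 0.0014])
([-0.0061, -0.0004, -0.0089], [0.0001, -0.0007, 0.0014])
([-0.0089, -0.0004, -0.0126], [0.0001, -0.0007, 0.0014])
([-0.0117, -0.0004, -0.0163], [0.0001, -0.0007, 0.0014])
([-0.0155, -0.0004, -0.0195], [0.0001, -0.0007, 0.0014])
([-0.0194, -0.0004, -0.0222], [0.0001, -0.0007, 0.0014])
([-0.0242, -0.0004, -0.0245], [0.0001, -0.0007, 0.0014])
([-0.0292, -0.0004, -0.0262], [0.0001, -0.0007, 0.0014])
([-0.0292, -0.0004, -0.0262], [0.0001, -0.0007, 0.0014])
```

Emit:
arm_command --commands '[[0, [-0.0014, 0, -0.0027], [0, 0, 0]], [0, [-0.0037, 0, -0.0058], [0, 0, 0]], [0, [-0.006, 0, -0.009], [0, 0, 0]], [0, [-0.009, 0, -0.0126], [0, 0, 0]], [0, [-0.0117, 0, -0.0163], [0, 0, 0]], [0, [-0.0155, 0, -0.0195], [0, 0, 0]], [0, [-0.0194, 0, -0.0222], [0, 0, 0]], [0, [-0.0242, 0, -0.0245], [0, 0, 0]], [0, [-0.029, 0, -0.0262], [0, 0, 0]], [0, [-0.029, 0, -0.0262], [0, 0, 0]]]'

```text
time: 16.88
ee_pos: [0.4623, 0.0861, 0.1388]
eef_rot: [0.097, 0.995, 0.0, -0.026]
ft_force: [-0.3, 0.6, -1.8]
width: 0.0151
```

```bash
python3 - <<'E'
from h import *
stat();lif_now()
c=snap('side','side13.png')
a=c['pixels'][180:290,220:360][:,:,::-1].astype(float)
a=np.clip((a/255)**.7*300,0,255).astype(np.uint8)
cv2.imwrite('pics/s13.png',cv2.resize(a,(700,550),interpolation=cv2.INTER_CUBIC))
W=[(-17,113),(-13,113.5),(-9,114),(-5,114),(-1,114),(3,114),(7,113.5),(11,113),(11,113),(-10,113)]
for x,z in W:
    p,Rt=lif_pose(x/1e3,.0127,z/1e3,np.radians(27)); print(rel(p,Rt))
E
```

```text
t 16.88 p [0.4623 0.0861 0.1388] w 0.0151 F [-0.3  0.6 -1.8] q [-0.91  0.2   0.71  2.03 -0.18  1.01  1.26]
tip st [-0.0197  0.0131  0.1132] grip [0.4528 0.088  0.0853] phi 27.1 yaw -10.9
([-0.0034, -0.0002, -0.0004], [-0.0009, 0.0003, 0.0007])
([-0.0074, -0.0002, -0.0011], [-0.0009, 0.0003, 0.0007])
([-0.0113, -0.0002, -0.0018], [-0.0009, 0.0003, 0.0007])
([-0.0153, -0.0002, -0.0021], [-0.0009, 0.0003, 0.0007])
([-0.0193, -0.0002, -0.0023], [-0.0009, 0.0003, 0.0007])
([-0.0233, -0.0002, -0.0025], [-0.0009, 0.0003, 0.0007])
([-0.0273, -0.0002, -0.0022], [-0.0009, 0.0003, 0.0007])
([-0.0313, -0.0002, -0.0019], [-0.0009, 0.0003, 0.0007])
([-0.0313, -0.0002, -0.0019], [-0.0009, 0.0003, 0.0007])
([-0.0104, -0.0002, -0.0008], [-0.0009, 0.0003, 0.0007])
```

View pics/s13.png

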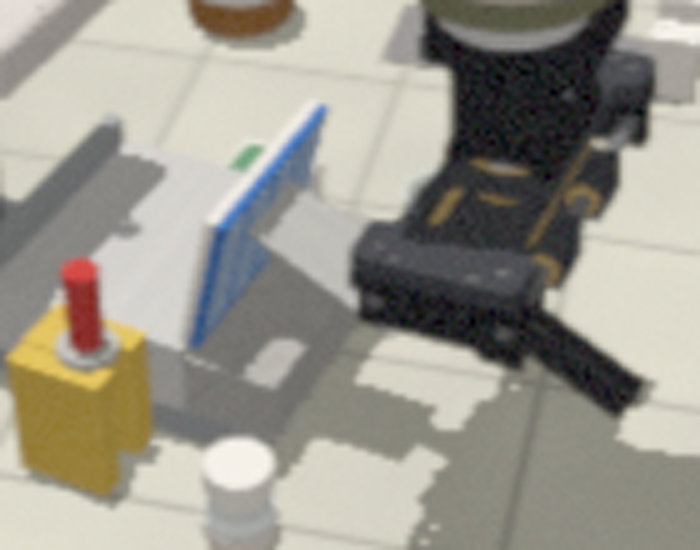

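The carrier stands at about 75–80°, with the blade tip behind its blue face at (265,235) of the crop. I'll push it gently past upright.

Emit:
arm_command --commands '[[0, [-0.0035, 0, -0.0004], [0, 0, 0]], [0, [-0.0075, 0, -0.001], [0, 0, 0]], [0, [-0.0115, 0, -0.0018], [0, 0, 0]], [0, [-0.015, 0, -0.002], [0, 0, 0]], [0, [-0.019, 0, -0.0023], [0, 0, 0]], [0, [-0.023, 0, -0.0025], [0, 0, 0]], [0, [-0.027, 0, -0.0022], [0, 0, 0]], [0, [-0.031, 0, -0.002], [0, 0, 0]], [0, [-0.031, 0, -0.002], [0, 0, 0]], [0, [-0.031, 0, -0.002], [0, 0, 0]]]'

```text
time: 17.77
ee_pos: [0.4918, 0.0801, 0.1385]
eef_rot: [0.097, 0.995, 0.0, -0.027]
ft_force: [-0.7, 0.2, -1.6]
width: 0.0154
```

```bash
python3 - <<'E'
from h import *
stat();lif_now()
c=snap('side','side14.png')
a=c['pixels'][180:290,220:360][:,:,::-1].astype(float)
a=np.clip((a/255)**.7*300,0,255).astype(np.uint8)
cv2.imwrite('pics/s14.png',cv2.resize(a,(700,550),interpolation=cv2.INTER_CUBIC))
E
```

```text
t 17.77 p [0.4918 0.0801 0.1385] w 0.0154 F [-0.7  0.2 -1.6] q [-0.86  0.28  0.71  1.96 -0.23  1.03  1.33]
tip st [0.0103 0.0128 0.1129] grip [0.4822 0.082  0.0851] phi 27.0 yaw -10.9
```

View pics/s14.png

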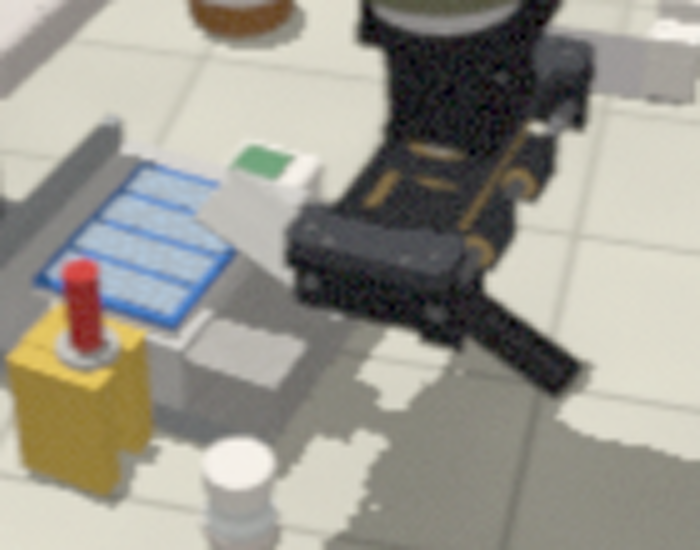

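The carrier has fallen blue side up into the far bay. I'll back the lifter out, level it, then measure.

```bash
python3 - <<'E'
from h import *
for a in ((-.02,.0127,.120,27),(-.09,.0127,.13,27),(-.115,.0127,.13,0)):
    p,Rt=lif_pose(*a[:3],np.radians(a[3])); print(rel(p,Rt))
E
```

```text
([0.0304, -0.0002, -0.0055], [-0.0008, -0.0003, 0.0008])
([0.1008, -0.0003, -0.0116], [-0.0008, -0.0003, 0.0008])
([0.1038, -0.0006, -0.0641], [0.0, 0.4709, -0.0012])
```

Emit:
arm_command --commands '[[0, [0.01, 0, -0.003], [0, 0, 0]], [0, [0.03, 0, -0.0055], [0, 0, 0]], [0, [0.055, 0, -0.008], [0, 0, 0]], [0, [0.08, 0, -0.01], [0, 0, 0]], [0, [0.1, 0, -0.013], [0, 0.05, 0]], [0, [0.101, 0, -0.024], [0, 0.15, 0]], [0, [0.102, 0, -0.037], [0, 0.26, 0]], [0, [0.103, 0, -0.05], [0, 0.37, 0]], [0, [0.104, 0, -0.064], [0, 0.471, 0]], [0, [0.104, 0, -0.064], [0, 0.471, 0]]]'

```text
time: 18.65
ee_pos: [0.3944, 0.0997, 0.2089]
eef_rot: [0.094, 0.961, 0.023, -0.26]
ft_force: [-0.5, -0.7, -0.7]
width: 0.0155
```

```bash
python3 - <<'E'
from h import *
stat();lif_now()
g=np.load('grasp.npy',allow_pickle=True).item()
for h in(.13,.03): print(rel(g['p']+[0,0,h],g['R']))
c=snap('side','side15.png');t=snap('top','top15.png')
a=cv2.resize(c['pixels'][180:290,220:330][:,:,::-1],(400,400),interpolation=cv2.INTER_CUBIC)
b=cv2.resize(t['pixels'][130:240,200:310][:,:,::-1],(400,400),interpolation=cv2.INTER_CUBIC)
cv2.imwrite('pics/s15.png',np.hstack([a,b]))
E
```

```text
t 18.65 p [0.3944 0.0997 0.2089] w 0.0155 F [-0.5 -0.7 -0.7] q [-0.86  0.3   0.75  1.87 -0.34  1.58  1.38]
tip st [-0.1143  0.0131  0.1303] grip [0.3619 0.106  0.1658] phi -0.2 yaw -11.1
([-0.1404, -0.3453, -0.0825], [0.0788, -0.0047, -0.138])
([-0.1909, -0.3447, 0.0038], [0.0788, -0.0047, -0.138])
```

View pics/s15.png

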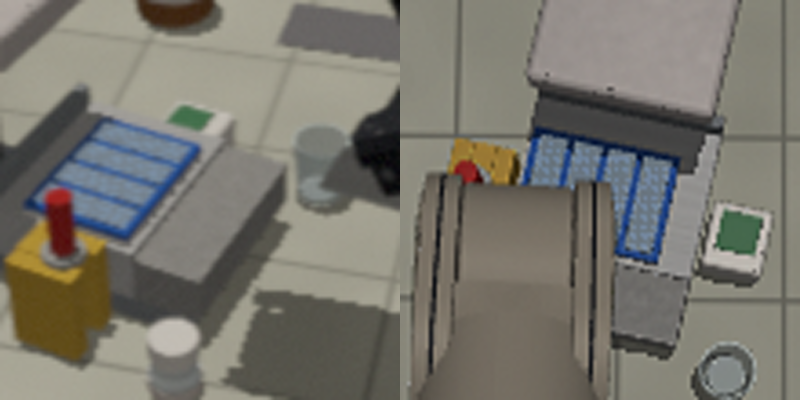

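```bash
python3 - <<'E'
from h import *
t=load('top15');c=load('side15')
def S(p): d=p-ST; return np.round([d@EX,d@EY],4)
P=lambda u,v,z:S(onz(t,200+(u-400)/3.636-.4,130+v/3.636-.4,z))
print('FarR',P(680,160,.07),'NearR',P(657,262,.07),'FarL',P(538,130,.07),'step R',P(695,278,.06))
Q=lambda u,v,z:S(onz(c,220+u/3.636-.4,180+v/3.636-.4,z))
print('side: nearL',Q(128,235,.07),'nearR',Q(200,152,.07),'farR',Q(100,118,.07),'farL',Q(30,205,.07))
E
```

```text
FarR [ 0.0823 -0.0443] NearR [ 0.0047 -0.0429] FarL [0.0836 0.0629] step R [-0.     -0.0722]
side: nearL [0.005  0.0668] nearR [ 0.0013 -0.0336] farR [ 0.0854 -0.0399] farL [0.0797 0.0672]
```

Carrier centre is about (43, 11) mm in the station frame, inside ±30 mm of (40, 0). Returning the lifter.

Emit:
arm_command --commands '[[0, [-0.01, -0.02, -0.005], [0.005, 0, -0.01]], [0, [-0.024, -0.05, -0.013], [0.012, 0, -0.022]], [0, [-0.038, -0.085, -0.021], [0.02, -0.001, -0.034]], [0, [-0.052, -0.12, -0.03], [0.028, -0.002, -0.048]], [0, [-0.066, -0.155, -0.038], [0.036, -0.002, -0.062]], [0, [-0.08, -0.19, -0.047], [0.044, -0.003, -0.076]], [0, [-0.094, -0.225, -0.055], [0.052, -0.003, -0.09]], [0, [-0.108, -0.26, -0.064], [0.06, -0.004, -0.104]], [0, [-0.121, -0.295, -0.071], [0.068, -0.004, -0.118]], [0, [-0.132, -0.325, -0.078], [0.075, -0.005, -0.13]]]'

```text
time: 19.58
ee_pos: [0.481, -0.2505, 0.2107]
eef_rot: [0.021, 0.966, 0.002, -0.256]
ft_force: [-0.1, -0.1, -1.2]
width: 0.0152
```

```bash
python3 - <<'E'
from h import *
stat();lif_now()
g=np.load('grasp.npy',allow_pickle=True).item()
for h in(.13,.03): print(rel(g['p']+[0,0,h],g['R']))
E
```

```text
t 19.58 p [ 0.481  -0.2505  0.2107] w 0.0152 F [-0.1 -0.1 -1.2] q [-0.24  0.64  0.82  1.5  -0.19  1.64  2.14]
tip st [ 0.0374 -0.2994  0.1332] grip [ 0.4484 -0.2492  0.1672] phi 0.4 yaw -2.4
([-0.0063, -0.0196, -0.0041], [0.0017, 0.0072, -0.0068])
([-0.0558, -0.019, 0.0828], [0.0017, 0.0072, -0.0068])
```

Emit:
arm_command --commands '[[0, [-0.004, -0.012, -0.003], [0.001, 0.004, -0.004]], [0, [-0.006, -0.0195, -0.004], [0.0017, 0.007, -0.007]], [0, [-0.006, -0.0195, -0.004], [0.0017, 0.007, -0.007]], [0, [-0.012, -0.0195, 0.005], [0.0017, 0.007, -0.007]], [0, [-0.021, -0.0195, 0.021], [0.0017, 0.007, -0.007]], [0, [-0.031, -0.0195, 0.038], [0.0017, 0.007, -0.007]], [0, [-0.04, -0.019, 0.055], [0.0017, 0.007, -0.007]], [0, [-0.048, -0.019, 0.069], [0.0017, 0.007, -0.007]], [0, [-0.051, -0.019, 0.074], [0.0017, 0.007, -0.007]], [0, [-0.051, -0.019, 0.074], [0.0017, 0.007, -0.007]]]'

```text
time: 20.42
ee_pos: [0.4876, -0.2662, 0.1199]
eef_rot: [0.017, 0.965, 0.004, -0.262]
ft_force: [-0.5, 0.6, -0.7]
width: 0.0156
```

```bash
python3 - <<'E'
from h import *
stat();lif_now()
g=np.load('grasp.npy',allow_pickle=True).item()
for h in(.0,.0015): print(rel(g['p']+[0,0,h],g['R']))
c=snap('side','side16.png');t=snap('top','top16.png')
a=cv2.resize(c['pixels'][140:220,280:380][:,:,::-1],(400,320),interpolation=cv2.INTER_CUBIC)
b=cv2.resize(t['pixels'][200:280,320:420][:,:,::-1],(400,320),interpolation=cv2.INTER_CUBIC)
cv2.imwrite('pics/s16.png',np.hstack([a,b]))
E
```

```text
t 20.42 p [ 0.4876 -0.2662  0.1199] w 0.0156 F [-0.5  0.6 -0.7] q [-0.18  0.77  0.77  1.52 -0.25  1.52  2.17]
tip st [ 0.0457 -0.3126  0.0412] grip [ 0.4545 -0.2649  0.0768] phi -0.3 yaw -2.0
([-0.0198, -0.0042, 0.0332], [0.0024, -0.0044, 0.0022])
([-0.019, -0.0042, 0.0319], [0.0024, -0.0044, 0.0022])
```

View pics/s16.png

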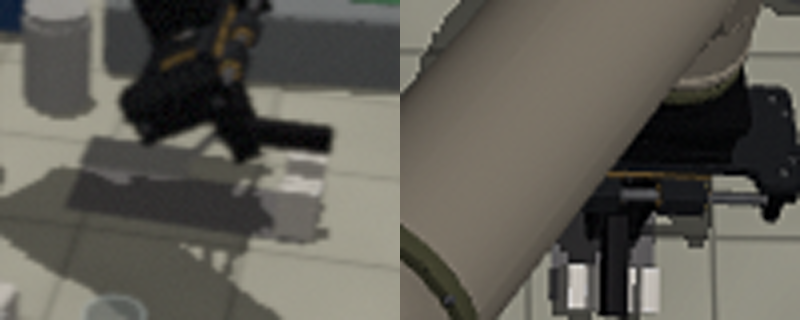

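Emit:
arm_command --commands '[[0, [0, -0.004, 0], [0.001, -0.004, 0.002]], [0, [-0.003, -0.004, 0.005], [0.001, -0.004, 0.002]], [0, [-0.007, -0.004, 0.012], [0.001, -0.004, 0.002]], [0, [-0.011, -0.004, 0.019], [0.001, -0.004, 0.002]], [0, [-0.015, -0.004, 0.0255], [0.001, -0.004, 0.002]], [0, [-0.0185, -0.004, 0.031], [0.001, -0.004, 0.002]], [0, [-0.0195, -0.004, 0.0325], [0.001, -0.004, 0.002]], [0, [-0.0195, -0.004, 0.0325], [0.001, -0.004, 0.002]], [0, [-0.0195, -0.004, 0.0325], [0.001, -0.004, 0.002]], [0, [-0.0195, -0.004, 0.0325], [0.001, -0.004, 0.002]]]'

```text
time: 21.35
ee_pos: [0.4884, -0.2725, 0.0839]
eef_rot: [0.019, 0.966, 0.003, -0.259]
ft_force: [0.2, -0.5, -0.3]
width: 0.0156
```

```bash
python3 - <<'E'
from h import *
stat();lif_now()
E
```

```text
t 21.35 p [ 0.4884 -0.2725  0.0839] w 0.0156 F [ 0.2 -0.5 -0.3] q [-0.16  0.82  0.75  1.53 -0.28  1.46  2.17]
tip st [ 0.0483 -0.319   0.0058] grip [ 0.4555 -0.2712  0.0406] phi 0.1 yaw -2.1
```

Emit:
arm_command --commands '[[0, [-0.001, 0.001, 0.001], [0, 0, 0]], [0, [-0.001, 0.0015, 0.002], [0, 0, 0]], [0, [-0.001, 0.0015, 0.0022], [0, 0, 0]], [0, [-0.001, 0.0015, 0.0022], [0, 0, 0]], [20, [-0.001, 0.0015, 0.0022], [0, 0, 0]], [40, [-0.001, 0.0015, 0.0022], [0, 0, 0]], [60, [-0.001, 0.0015, 0.0022], [0, 0, 0]], [60, [-0.001, 0.0015, 0.0022], [0, 0, 0]], [60, [-0.001, 0.0015, 0.0022], [0, 0, 0]], [60, [-0.001, 0.0015, 0.0022], [0, 0, 0]]]'

```text
time: 22.18
ee_pos: [0.4881, -0.2708, 0.0812]
eef_rot: [0.019, 0.966, 0.003, -0.259]
ft_force: [0.5, 0.3, 1.1]
width: 0.0429
```

Emit:
arm_command --commands '[[60, [0, 0, 0], [0, 0, 0]], [60, [0, 0, 0], [0, 0, 0]], [60, [0.005, 0, -0.0086], [0, 0, 0]], [60, [0.015, 0, -0.026], [0, 0, 0]], [60, [0.03, 0, -0.052], [0, 0, 0]], [60, [0.045, 0, -0.078], [0, 0, 0]], [60, [0.06, 0, -0.104], [0, 0, 0]], [60, [0.08, 0, -0.139], [0, 0, 0]], [60, [0.1, 0, -0.174], [0, 0, 0]], [60, [0.1, 0, -0.174], [0, 0, 0]]]'

```text
time: 23.02
ee_pos: [0.4893, -0.2717, 0.29]
eef_rot: [0.019, 0.967, 0.001, -0.255]
ft_force: [0.1, -0.4, 0.2]
width: 0.0521
```

Emit:
arm_command --commands '[[60, [0.02, 0, -0.02], [0, 0, 0]], [60, [0.05, 0, -0.03], [0, 0, 0]], [60, [0.08, 0, -0.04], [0, 0, 0]], [60, [0.11, 0, -0.05], [0, 0, 0]], [60, [0.14, 0, -0.05], [0, 0, 0]], [60, [0.14, -0.03, -0.05], [0, 0, 0]], [60, [0.14, -0.06, -0.05], [0, 0, 0]], [60, [0.14, -0.08, -0.05], [0, 0, 0]], [60, [0.14, -0.08, -0.05], [0, 0, 0]], [60, [0.14, -0.08, -0.05], [0, 0, 0]]]'

```text
time: 23.85
ee_pos: [0.3885, -0.3466, 0.396]
eef_rot: [0.02, 0.966, 0.003, -0.259]
ft_force: [-0.2, 1.1, 0.5]
width: 0.0523
```

```bash
python3 - <<'E'
from h import *
stat()
snap('side','side17.png');snap('top','top17.png')
E
```

```text
t 23.85 p [ 0.3885 -0.3466  0.396 ] w 0.0523 F [-0.2  1.1  0.5] q [-0.15  0.45  0.95  1.37  0.    1.89  2.35]
```

View pics/top17.png

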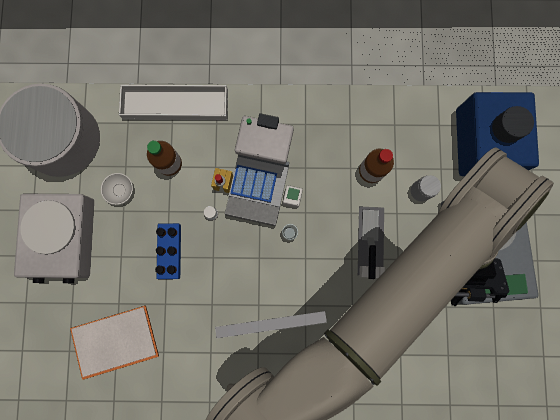

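View pics/side17.png

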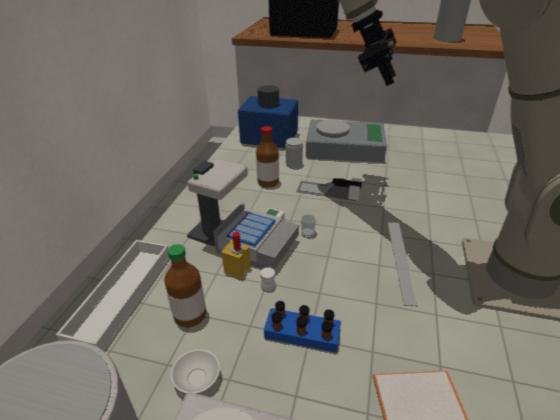

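The picture shows the carrier blue side up in the far bay at about (253,184), the pin in the bracket (219,178) and the lifter on its rest (371,243). I'll check the numbers.

```bash
python3 - <<'E'
from h import *
t=load('top17');s=load('side17');t0=load('top0')
hv=cv2.cvtColor(t['pixels'],cv2.COLOR_RGB2HSV)
m=cv2.inRange(hv,(100,60,40),(125,255,255));z=np.zeros_like(m);z[160:205,225:280]=m[160:205,225:280]
r=cv2.minAreaRect(np.argwhere(cv2.morphologyEx(z,cv2.MORPH_CLOSE,np.ones((5,5))))[:,::-1].astype(np.float32))
p=onz(t,*r[0],.07);d=p-ST;print('carrier',r,d@EX,d@EY)
for n,(x0,y0,x1,y1) in dict(jar=(200,203,222,223),beaker=(278,222,300,243),can=(408,173,442,203),red=(355,145,395,188),green=(143,135,185,178),dish=(98,172,136,208)).items():
    a=t['pixels'][y0:y1,x0:x1].astype(int);b=t0['pixels'][y0:y1,x0:x1].astype(int);print(n,np.abs(a-b).mean().round(2))
a=cv2.resize(t['pixels'][200:285,345:395][:,:,::-1],(300,510),interpolation=cv2.INTER_NEAREST)
b=cv2.resize(t0['pixels'][200:285,345:395][:,:,::-1],(300,510),interpolation=cv2.INTER_NEAREST)
cv2.imwrite('pics/l17.png',np.hstack([np.clip(a*1.8,0,255).astype(np.uint8),b]))
s0=load('side0')
f=lambda q:cv2.resize(q['pixels'][170:206,290:370][:,:,::-1],(640,288),interpolation=cv2.INTER_NEAREST)
cv2.imwrite('pics/l17s.png',np.vstack([np.clip(f(s)*1.3,0,255).astype(np.uint8),f(s0)]))
E
```

```text
carrier ((253.3736572265625, 183.0812225341797), (41.636207580566406, 30.249980926513672), 12.264774322509766) 0.04477825007756803 0.011383500900303786
jar 7.63
beaker 6.73
can 6.34
red 4.98
green 5.12
dish 7.35
```

View pics/l17.png

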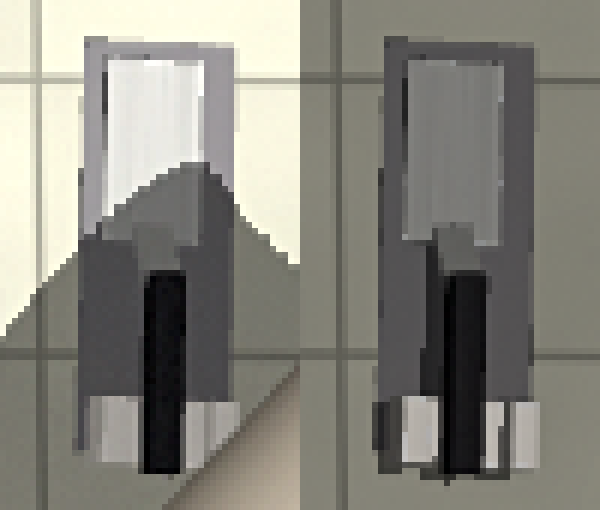

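View pics/l17s.png

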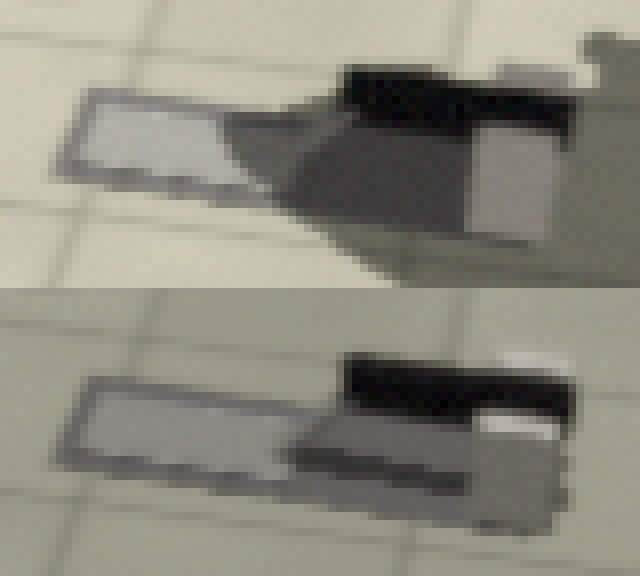

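The lifter lies as it did at the start. Handing in.

```bash
python3 -c "
from bench import *
print(close_job())"
```

```text
the job is handed in; nothing more can be done
None
```

I parked the stop pin in the bracket, tipped the carrier over into the far bay with the lifter at 27°, laid the lifter back on its rest, and handed the job in at about 24 s. The job reported no verdict.

My last checks, all from the camera images:
- **Pin:** upright in the slot, flange about 3 mm from its point, knob top at 0.120 m. That height means the flange sits on the bracket. I measured this right after parking and only looked at it again at the end.
- **Carrier:** flat and blue face up, centre at about (45, 11) mm in the station frame. The target is (40, 0) ± 30 mm.
- **Lifter:** level on its rest, within a pixel or two (about 3–5 mm) of its first images.
- **Other things:** the jar, beaker, bottles, dish and can show no visible movement. The pixel differences there (5–8 grey levels) I put down to changed lighting and shadow, and I did not measure their positions. The gripper is clear of everything.

**Disagreement:** before sliding under the carrier, the side view put the blade tip about 2–4 mm lower than calculated. I kept clearance for that, and nothing was touched.

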